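# Hang the dark mould on the red peg

### The arm

A 7-joint arm with a two-finger parallel gripper is mounted at the origin on the work surface. World frame = base frame: x ahead of the robot, y to its left, z up, the work surface at z = 0. Lengths are in m, angles in degrees, forces in N, time in s.
With the tool pointing down it reaches from about 0.4 to 0.875 m from the base axis. Payload 4.4 kg.
Tool frame: the origin (TCP) lies midway between the tips of the shut fingers; the grasp point (between the pads) lies 19 mm behind it (manip.grasp_offset is the distance from the TCP to the grasp point, in m); z points along the fingers, y is the line along which they close (so a half turn about z gives the same grasp; the last joint's range is limited). The gripper opens to 85 mm and grips with 20 to 120 N. Pads are 22 mm wide; open, the fingers measure 114 mm over their backs; the gripper's body (76 mm by 85 mm) begins 54 mm behind the grasp point. The pads swing forward as they close: fully open they stand 13 mm farther back than shut.
Start: joints at [-69.66, 36.005, 2.206, 86.941, -1.547, 57.084, -1.146], TCP at [0.265, 0.593, 0.208] pointing down, gripper open.
Joint ranges: [-175.42, 175.42], [-21.48, 121.26], [-71.46, 75.88], [10.55, 141.38], [-63.04, 243.04], [13.31, 113.54], [-168.57, 168.57]. Speed limits (degrees/s): [147.25, 147.25, 180, 180, 180, 180, 180].

### API

Orientations are given as a 3x3 rotation matrix whose columns are the frame's x, y, z axes.
In Python, from rig import state, vision, ticket, manip gives the robot as it stands. The module is installed in compiled form; this text tells all that it offers.
- The arm moves only by the tool arm_command, never from a script. Its argument "steps" is a list of rows, each a list of 7 numbers: the opening, from 0 (shut) to 1 (fully open), then the shift along the tool's x, y, z in cm, then the turn, a rotation vector about the tool's x, y, z in degrees. In form: [[claw, dx, dy, dz, rx, ry, rz], ...]. A call has 1 to 5 rows; each row is the pose to reach, as a shift and turn from the pose commanded when the call began, along the tool's axes at that moment; what a row does not reach only later rows make up. A row lasts 1/12 s, in which the tool goes at most 41.7 mm and 7.16 degrees, less where a joint would pass 70% of its speed; a pose out of reach is approached as far as the arm can. A call with a gripper value outside its range is refused whole. The fingers move at their own pace and stop on an object; "newtons" is the grip in N (left out, the last holds). Time passes only in rows, so rows that repeat a pose let the fingers close. It gives the time, the measured TCP pose, the force, the opening and the grip force at its end, in the units of the state.
- state(): the state, without advancing time (a new reading comes with each control period).
- vision.snapshot(name): name is "scene" or "top"; returns a dict with "frame" (480x640x3 uint8, blue, green, red), "fov_y" (degrees; the focal length in pixels is half the picture's height over the tangent of half this angle, whatever the lens; pixels are square), "cx", "cy" (the principal point, pixels), "R" (3x3) and "t" (3): a world point X has camera coordinates R X + t. Camera axes: x right, y down, z forward; pixel columns grow to the right and rows downward; lengths in m; the calibration is good to about 2 mm. A picture is of the moment at which its call begins. There is no depth.
- ticket.finish_job(): hands the job in; it is judged then, once.
The state is a dict: "time": time; "joint_positions": joint angles; "dq": joint speeds; "joint_torque": joint torques, N m; "ee_pos": TCP position; "tcp_rot": TCP orientation; "force": force on the tool from outside, world axes, zero at the start; "torque": the same for the moment, N m; "opening": finger opening in m; "gripper_force": force on a finger pad.
Only numpy, scipy, OpenCV 4.12 (cv2) and the standard library are available. Lean on these libraries where they do the work, as an engineer would, in place of code of your own. Each camera call takes 0.05 s, during which the arm holds its last target. There are 200 camera calls.

### The job

The dark paddle mould is stored in one of the two low bays of the wooden chest with only its eye sticking out. Draw it out, lay it flat on the green mat and let go of it so that you can change your grip, then hang it by its hole on the free red peg of the sloping board, pushed down flat against the board with its head hanging straight down the slope between its neighbours. Leave the other moulds, the stamps, the ink pad and the ink bottle as they are.

Things in the scene. Friction and masses are not known exactly. Their poses are not given: they have to be found in the camera images.
- mould: Dark brown wooden paddle mould to hang, 160 mm long, 16 mm thick, 0.12 kg. Along its x: square eye 34 x 34 mm with a 15 mm through hole (x -80 to -46 mm), handle 22 mm wide (x -46 to 0), head 80 x 58 mm (x 0 to +80). Origin at mid-length in the underside; +x points to the head, z up through the thickness, to the carved face.
- mould_hole (a point): Centre of the dark mould's hole, in its underside, 63 mm from the origin towards -x.
- mould_head (a point): Centre of the top face of the dark mould's head, 40 mm from the origin towards +x, 16 mm above the underside.
- mat: Thin green mat fixed on the bench, 100 mm (its x) by 270 mm (its y), 2 mm thick; origin at the centre of its underside. It lies in front of the robot between chest and board.
- chest: Fixed wooden chest, left or right on the bench, 150 mm deep, 176 wide, 100 high. Origin on the bench 35 mm behind the middle of the front face, which looks to -x. Under its drawers two bays, centred at y = +41 and -41 mm, each 70 mm wide, 24 mm high, the bench as floor. Each holds a mould lying flat, head inwards (+x), its eye sticking out by about 60 mm.
- board: Fixed blue-green peg board, across from the chest, 262 mm wide, sloping up away from the robot (its +x) at 0.40 rad from level. Origin on the bench straight below the row of peg roots, where the face is 150 mm high; the face runs 35 mm up and 155 mm down the slope from there. Three pegs square to the face, in a row along y, 85 mm apart; which one is the free red one varies.
- red_peg: The free red peg: a 10 mm diameter peg standing 70 mm out of the board's face, with a plain end. Origin at its root, on its axis in the face of the board; z points out along the peg, x up the slope, y along the row.
- mould_pale: The pale mould in the other bay, same shape and size as the dark one; must stay. Origin and axes as for the dark one.
- hung_a: A pale mould hanging on another peg, like the dark one but with a head 46 mm wide. Origin in the back of its head at the centre; axes those of the board (x ahead, z up).
- hung_b: A mid-brown mould hanging on the third peg, like the dark one but with a head 46 mm wide. Origin in the back of its head at the centre; axes those of the board.
- stamp_a: Pale wooden hand stamp standing on the chest, 30 mm diameter, 60 mm high; origin at the centre of its underside.
- stamp_b: Dark wooden hand stamp standing on the chest, 30 mm diameter, 60 mm high; origin at the centre of its underside.
- stamp_c: Pale wooden hand stamp standing on the bench, 30 mm diameter, 60 mm high; origin at the centre of its underside.
- ink_pad: Blue ink pad lying on the bench, 75 x 55 x 14 mm; origin at the centre of its underside.
- ink_bottle: Ink bottle with a red cap standing on the bench, 36 mm diameter, 70 mm high; origin at the centre of its underside.
Mind the look-alikes: they are no part of the job. What is meant by the mould is not blue, and is the smaller of those in its own colour.

How it is judged:
By the outcome, as a careful person would: the job done as asked, in the order asked, and still so for the second after the job is handed in, with the robot touching nothing.
It also fails if it takes over 56 s, if anything falls off the work surface, if the arm or the gripper's body presses on something with over 40 N, if the wrist force passes 120 N, or if a joint passes its speed limit or range.

## Working session

There is one attempt and no reset: what is moved stays moved. The work goes in short steps, Python scripts to look and compute and a tool call to move; the robot and the scene stay as the last step left them, time stands still between calls to the robot, and variables do not carry over. Pictures are saved under pics/ and viewed, at most 10 in all, crops included, and the job is handed in when it is done.

Besides the shell and the picture viewer there is one more tool, called after "Emit:" by a JSON object that holds its "api" and its "payload". arm_command: Moves the arm, as the interface text tells. Its arguments: {"type":"object","properties":{"steps":{"type":"array"},"newtons":{"type":"number"}},"required":["steps"]}

```bash
mkdir -p pics; ls; cat > h.py <<'E'
import numpy as np, cv2
from rig import state, vision, ticket, manip
def snap(n):
    s=vision.snapshot(n); s['f']=240/np.tan(np.radians(s['fov_y'])/2); s['R']=np.array(s['R']); s['t']=np.array(s['t']); return s
def ray(s,u,v):
    d=s['R'].T@np.array([(u-s['cx'])/s['f'],(v-s['cy'])/s['f'],1]); return -s['R'].T@s['t'], d
def onz(s,u,v,z):
    c,d=ray(s,u,v); return c+d*(z-c[2])/d[2]
def proj(s,X):
    p=s['R']@np.array(X)+s['t']; return np.array([s['cx']+s['f']*p[0]/p[2], s['cy']+s['f']*p[1]/p[2]])
E
python3 - <<'E'
from h import *
for n in ('scene','top'):
    s=snap(n); cv2.imwrite(f'pics/{n}0.png',s['frame']); print(n,s['f'],s['cx'],s['cy'],(-s['R'].T@s['t']).round(3),s['R'].round(3).tolist(), [k for k in s])
st=state(); print(st['time'],st['ee_pos'],np.round(st['tcp_rot'],3).tolist(),st['opening'],st['force'],manip.grasp_offset)
E
```

```text
pics
scene 435.6126087879863 324.3911616390859 234.02507790363458 [ 1.087 -0.368  0.902] [[0.553, 0.833, 0.002], [0.623, -0.411, -0.665], [-0.554, 0.369, -0.747]] ['frame', 'fov_y', 'cx', 'cy', 'R', 't', 'f']
top 490.3543432364461 319.98786429253664 239.49414462448135 [ 0.252 -0.003  1.512] [[0.026, -1.0, 0.016], [-0.981, -0.028, -0.193], [0.194, -0.011, -0.981]] ['frame', 'fov_y', 'cx', 'cy', 'R', 't', 'f']
0.1 [0.2652345  0.59277808 0.20728112] [[-0.913, 0.408, -0.001], [0.408, 0.913, -0.002], [-0.0, -0.002, -1.0]] 0.08539821248219329 [0.1352089  0.0184005  0.26358758] 0.0187
```

View pics/scene0.png

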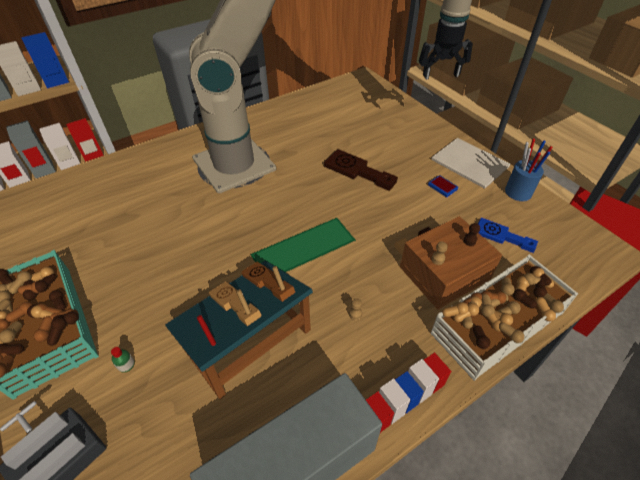

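View pics/top0.png

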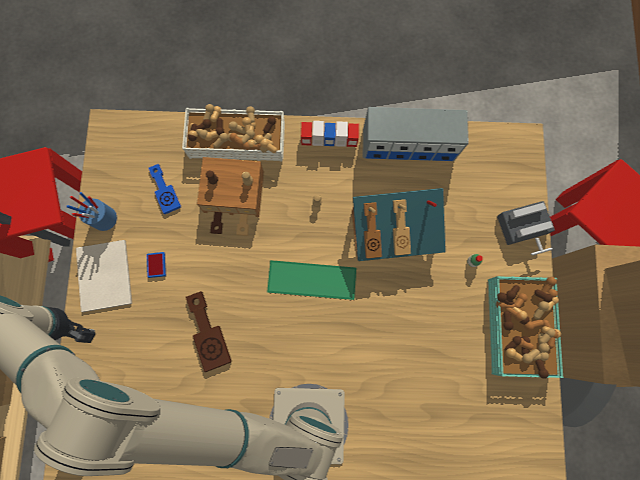

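The top view shows the chest at about (230,187) with a dark eye at (217,224) and a pale eye at (243,226). The mat is at (311,280). The board is at (400,225), and its free red peg is at (432,205).

Things that could be taken for the mould, in top-view pixels:
- Dark eye in the bay: (217,224)
- Big dark paddle lying open: (208,333)
- Blue paddle: (165,190)
- Mid-brown hung mould: (373,230)
- Pale eye: (243,226)

I choose the dark eye in the bay at (217,224), because it is the smaller dark one and sits in a bay. I'll check it in a crop.

```bash
python3 - <<'E'
from h import *
s=snap('top'); c=snap('scene')
a=cv2.resize(s['frame'][150:250,180:280],None,fx=4,fy=4,interpolation=cv2.INTER_CUBIC)
b=cv2.resize(s['frame'][170:270,345:455],None,fx=3.6,fy=4,interpolation=cv2.INTER_CUBIC)
cv2.imwrite('pics/crop1.png',np.hstack([a,b])[:, :800])
# red peg masks in both
for n,S,roi in (('top',s,(180,230,415,450)),('scene',c,(300,355,185,230))):
    h=cv2.cvtColor(S['frame'],cv2.COLOR_BGR2HSV)
    m=(((h[...,0]<8)|(h[...,0]>172))&(h[...,1]>150)&(h[...,2]>60)).astype(np.uint8)
    z=np.zeros_like(m); y0,y1,x0,x1=roi; z[y0:y1,x0:x1]=m[y0:y1,x0:x1]
    p=np.argwhere(z)[:,::-1]; r=cv2.minAreaRect(p.astype(np.float32)); print(n,len(p),p.min(0),p.max(0),cv2.boxPoints(r).tolist())
h=cv2.cvtColor(s['frame'],cv2.COLOR_BGR2HSV)
m=((h[...,0]>55)&(h[...,0]<85)&(h[...,1]>120)).astype(np.uint8); m[:, :255]=0; m[:,365:]=0; m[:250]=0
cn=max(cv2.findContours(m,0,1)[0],key=cv2.contourArea); bx=cv2.boxPoints(cv2.minAreaRect(cn)); print('mat',[onz(s,*q,0.002).round(3).tolist() for q in bx])
m=((h[...,0]>85)&(h[...,0]<105)&(h[...,1]>100)).astype(np.uint8); m[:, :345]=0; m[:,460:]=0; m[:180]=0; m[270:]=0
cn=max(cv2.findContours(m,0,1)[0],key=cv2.contourArea); print('board px',cv2.approxPolyDP(cn,4,True)[:,0].tolist())
# dark eye
for nm,roi in (('dark',(212,240,205,228)),):
    y0,y1,x0,x1=roi; print(s['frame'][222,y0-y0+205:262].tolist())
    print(s['frame'][205:240,212].tolist())
E
```

```text
top 29 [427 201] [435 206] [[426.4000549316406, 202.20001220703125], [427.6000671386719, 199.80001831054688], [436.0000915527344, 204.00003051757812], [434.8000793457031, 206.4000244140625]]
scene 187 [197 315] [215 345] [[195.7069854736328, 316.7961730957031], [200.68150329589844, 314.0827941894531], [216.7324676513672, 343.5095520019531], [211.75794982910156, 346.2229309082031]]
mat [[0.382, 0.139, 0.002], [0.481, 0.135, 0.002], [0.465, -0.134, 0.002], [0.366, -0.126, 0.002]]
board px [[442, 189], [387, 194], [397, 197], [390, 200], [394, 219], [391, 200], [407, 200], [412, 253], [399, 256], [392, 251], [395, 221], [382, 231], [377, 226], [379, 203], [370, 199], [361, 202], [366, 228], [361, 233], [364, 258], [359, 258], [354, 201], [385, 195], [353, 197], [358, 259], [444, 251]]
[[59, 87, 104], [59, 86, 104], [59, 87, 104], [60, 88, 106], [61, 89, 107], [57, 83, 102], [38, 54, 72], [22, 24, 43], [22, 27, 46], [25, 32, 51], [26, 33, 51], [24, 31, 51], [24, 33, 51], [25, 32, 51], [25, 31, 50], [20, 25, 44], [44, 62, 79], [63, 92, 111], [65, 95, 114], [63, 92, 111], [62, 90, 110], [6
[... 351 characters left out ...]
 116], [64, 96, 115], [64, 96, 116], [64, 95, 115], [65, 94, 114], [63, 92, 112], [62, 90, 109], [58, 85, 104], [86, 132, 160], [103, 158, 195], [99, 152, 187], [100, 150, 185], [100, 152, 186]]
[[44, 76, 112], [46, 70, 88], [56, 81, 96], [53, 75, 90], [54, 77, 92], [57, 81, 96], [41, 66, 92], [65, 95, 113], [63, 96, 114], [66, 97, 117], [65, 97, 117], [61, 91, 109], [60, 88, 106], [62, 91, 109], [65, 97, 116], [63, 94, 114], [52, 75, 94], [22, 24, 43], [20, 26, 46], [24, 30, 49], [24, 30, 49], [21, 29, 48], [25, 31, 50], [22, 31, 50], [25, 32, 50], [27, 32, 52], [24, 30, 50], [21, 27, 42], [38, 52, 68], [58, 85, 101], [56, 83, 98], [59, 85, 102], [61, 89, 108], [63, 92, 111], [63, 91, 112]]
```

View pics/crop1.png

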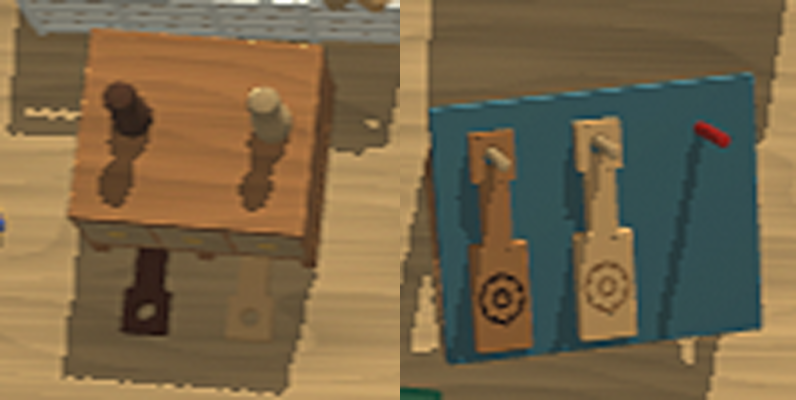

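The crop shows the dark eye with its hole at about top pixel (217,227) in the left bay, clearly the small dark mould. The free red peg is at (427,201)–(435,206), with its root at the upper left. Next I'll compute the poses.

```bash
python3 - <<'E'
from h import *
from scipy.optimize import least_squares
s=snap('top'); c=snap('scene'); cv2.imwrite('pics/sc.png',c['frame'])
crop=lambda u,v:(180+u/4,150+v/4)
for n,p,z in (('FL',(70,217),.1),('FR',(307,238),.1),('BL',(92,29),.1),('BR',(325,47),.1)): print(n,onz(s,*crop(*p),z).round(4))
h=s['frame'].astype(int)
m=np.zeros(h.shape[:2],np.uint8); roi=(slice(210,236),slice(205,228)); m[roi]=(h[roi].sum(-1)<125)
cn=max(cv2.findContours(m,0,1)[0],key=cv2.contourArea); print(cv2.boundingRect(cn))
# outline rows: left/right edges
for v in range(211,236):
    r=np.where(m[v])[0]
    if len(r): a=onz(s,r[0]-.0,v,.016);b=onz(s,r[-1]+0.,v,.016); print(v,r[0],r[-1],((a+b)/2).round(4)[:2],round(np.linalg.norm(a-b)*1e3))
# hole: brighter pixels in eye
# peg triangulation
def tri(p,q):
    A=[];B=[]
    for S,(u,v) in ((s,p),(c,q)):
        o,d=ray(S,u,v); d/=np.linalg.norm(d); P=np.eye(3)-np.outer(d,d); A.append(P);B.append(P@o)
    x=np.linalg.lstsq(np.vstack(A),np.hstack(B),rcond=None)[0]; return x, np.linalg.norm(np.vstack(A)@x-np.hstack(B))
print('tip',tri((435.2,205.1),(199,316.5)),'root',tri((427,201.2),(213.5,343.5)))
# board: fit x,y,yaw to top corners
bc=lambda u,v:(345+(u-400)/3.6,170+v/4)
obs=np.array([bc(430,108),bc(752,75),bc(762,328),bc(447,362)])
sl=.4
def pt(p,q):
    cy,sy=np.cos(p[2]),np.sin(p[2]); R=np.array([[cy,-sy,0],[sy,cy,0],[0,0,1]]); return R@np.array(q)+[p[0],p[1],0]
def face(u,y,n=0): return [u*np.cos(sl)-n*np.sin(sl),y,.15+u*np.sin(sl)+n*np.cos(sl)]
pts=[face(.035,.131),face(.035,-.131),face(-.155,-.131),face(-.155,.131)]
f=lambda p:np.hstack([proj(s,pt(p,q))-o for q,o in zip(pts,obs)])
r=least_squares(f,[.55,-.2,0]); print('board',r.x.round(4),r.fun.round(1))
for y in (.085,0,-.085): print(y,'root',pt(r.x,face(0,y)).round(4),proj(s,pt(r.x,face(0,y))).round(1),'tip',pt(r.x,face(0,y,.07)).round(4),proj(s,pt(r.x,face(0,y,.07))).round(1),proj(c,pt(r.x,face(0,y,.07))).round(1),proj(c,pt(r.x,face(0,y,.0))).round(1))
E
```

```text
FL [0.6267 0.3475 0.1   ]
FR [0.6159 0.1715 0.1   ]
BL [0.7738 0.3418 0.1   ]
BR [0.7651 0.1654 0.1   ]
(210, 212, 13, 22)
212 215 220 [0.6258 0.3041] 16
213 215 221 [0.6226 0.3023] 19
214 215 221 [0.6194 0.3021] 19
215 214 220 [0.6161 0.305 ] 19
216 214 220 [0.6128 0.3048] 19
217 214 220 [0.6096 0.3046] 19
218 214 220 [0.6064 0.3044] 19
219 214 220 [0.6032 0.3042] 19
220 214 220 [0.6   0.304] 19
221 214 220 [0.5968 0.3038] 19
222 212 220 [0.5935 0.3066] 25
223 212 222 [0.5904 0.3033] 31
224 212 221 [0.5872 0.3047] 28
225 211 221 [0.5839 0.306 ] 31
226 211 221 [0.5807 0.3058] 31
227 211 221 [0.5776 0.3056] 31
228 211 221 [0.5744 0.3054] 31
229 211 221 [0.5712 0.3052] 31
230 211 221 [0.568  0.3049] 31
231 211 221 [0.5648 0.3047] 31
232 210 221 [0.5616 0.3061] 34
233 214 221 [0.5586 0.2997] 22
tip (array([ 0.61495074, -0.32957544,  0.21115839]), np.float64(0.002895585558264574)) root (array([ 0.64294532, -0.32405625,  0.14796211]), np.float64(7.466755068662528e-05))
board [ 0.6299 -0.2424  0.1282] [-0.4 -0.2  0.6 -0.6  0.1  0.3 -0.3  0.5]
0.085 root [ 0.6191 -0.1581  0.15  ] [369.7 207.3] tip [ 0.592  -0.1616  0.2145] [373.7 210.9] [272.6 266.6] [283.2 293.6]
0 root [ 0.6299 -0.2424  0.15  ] [399.  204.5] tip [ 0.6029 -0.2459  0.2145] [404.4 207.9] [236.5 289.9] [248.9 317.2]
-0.085 root [ 0.6408 -0.3267  0.15  ] [428.1 201.8] tip [ 0.6138 -0.3302  0.2145] [435. 205.] [196.9 315.4] [211.6 342.8]
```

```bash
cat >> h.py <<'E'
from scipy.spatial.transform import Rotation as Ro
def down(yaw_y, tilt=0):
    """tool y at yaw_y deg, z down; tilt>0 tips z towards -(tool x)"""
    a=np.radians(yaw_y); y=np.array([np.cos(a),np.sin(a),0]); z=np.array([0,0,-1.]); x=np.cross(y,z)
    return np.c_[x,y,z]@Ro.from_euler('y',-tilt,degrees=True).as_matrix()
def plan(targets, dmax=.19, amax=33):
    st=state(); p=np.array(st['ee_pos']); R=np.array(st['tcp_rot']).reshape(3,3)
    for P,T in targets:
        P=np.array(P); w=Ro.from_matrix(R.T@T).as_rotvec(degrees=True); n=int(np.ceil(max(np.linalg.norm(P-p)/dmax,np.linalg.norm(w)/amax,.01))); p0,R0=p,R
        for i in range(1,n+1):
            gp=p0+(P-p0)*i/n; gR=R0@Ro.from_rotvec(w*i/n,degrees=True).as_matrix()
            d=(R.T@(gp-p)*100).round(1); a=(Ro.from_matrix(R.T@gR).as_rotvec(degrees=True)*2).round()/2
            print(d.tolist(),a.tolist(),'rows',round(max(np.linalg.norm(d)/4.17,np.linalg.norm(a)/7.16),1))
            p=p+R@d/100; R=R@Ro.from_rotvec(a,degrees=True).as_matrix()
        print('  ->',p.round(4))
E
python3 - <<'E'
from h import *
plan([([.567,.3057,.12],down(87.5)),([.567,.3057,.002],down(87.5))])
E
```

```text
[-13.1, -4.6, 2.9] [-0.0, -0.0, -7.0] rows 3.4
[-12.4, -6.2, 3.0] [-0.0, -0.0, -7.5] rows 3.4
[-11.5, -7.8, 2.9] [-0.0, -0.0, -7.0] rows 3.4
  -> [0.5668 0.3057 0.1199]
[-0.0, 0.0, 11.8] [-0.0, -0.0, -0.0] rows 2.8
  -> [0.5668 0.3056 0.0019]
```

Emit:
{"api": "arm_command", "payload": {"steps": [[0.6,-13.1,-4.6,2.9,0,0,-7],[0.6,-13.1,-4.6,2.9,0,0,-7],[0.6,-13.1,-4.6,2.9,0,0,-7],[0.6,-13.1,-4.6,2.9,0,0,-7],[0.6,-13.1,-4.6,2.9,0,0,-7]], "newtons": 60}}

```text
time: 0.72
ee_pos: [0.3717, 0.4919, 0.1781]
tcp_rot: [[-0.953, 0.303, 0.002], [0.303, 0.953, -0.005], [-0.003, -0.004, -1.0]]
force: [0.8, -0.5, 0.1]
opening: 0.051
gripper_force: 0.0
```

Emit:
{"api": "arm_command", "payload": {"steps": [[0.6,-12.4,-6.2,3,0,0,-7.5],[0.6,-12.4,-6.2,3,0,0,-7.5],[0.6,-12.4,-6.2,3,0,0,-7.5],[0.6,-12.4,-6.2,3,0,0,-7.5],[0.6,-12.4,-6.2,3,0,0,-7.5]]}}

```text
time: 1.13
ee_pos: [0.4706, 0.3969, 0.1482]
tcp_rot: [[-0.985, 0.175, 0.001], [0.175, 0.985, -0.004], [-0.002, -0.003, -1.0]]
force: [0.1, -0.7, -0.3]
opening: 0.0517
gripper_force: 0.0
```

Emit:
{"api": "arm_command", "payload": {"steps": [[0.6,-11.5,-7.8,2.9,0,0,-7],[0.6,-11.5,-7.8,2.9,0,0,-7],[0.6,-11.5,-7.8,2.9,0,0,-7],[0.6,-11.5,-7.8,2.9,0,0,-7],[0.6,-11.5,-7.8,2.9,0,0,-7]]}}

```text
time: 1.55
ee_pos: [0.5702, 0.3015, 0.1192]
tcp_rot: [[-0.999, 0.052, 0.001], [0.052, 0.999, -0.003], [-0.001, -0.003, -1.0]]
force: [-0.2, -0.1, 0.1]
opening: 0.0512
gripper_force: 0.0
```

```bash
python3 - <<'E'
from h import *
st=state(); print(st['time'],np.round(st['ee_pos'],4),np.round(st['tcp_rot'],3).tolist(),st['opening'],np.round(st['force'],1),np.round(st['joint_positions'],0))
s=snap('top');c=snap('scene')
a=cv2.resize(s['frame'][150:270,180:300],(480,480)); b=c['frame'][150:300,370:520]
cv2.imwrite('pics/p2.png',np.hstack([a[:, :400],cv2.resize(b,(400,480))]))
plan([([.567,.3057,.002],down(87.5))])
E
```

```text
1.55 [0.5702 0.3015 0.1192] [[-0.999, 0.052, 0.001], [0.052, 0.999, -0.003], [-0.001, -0.003, -1.0]] 0.051226765775530037 [-0.2 -0.1  0.1] [-28.  41.  -5.  92.   4.  46.  53.]
[-0.1, -0.2, 11.8] [0.0, -0.0, -0.0] rows 2.8
  -> [0.567  0.3057 0.002 ]
```

View pics/p2.png

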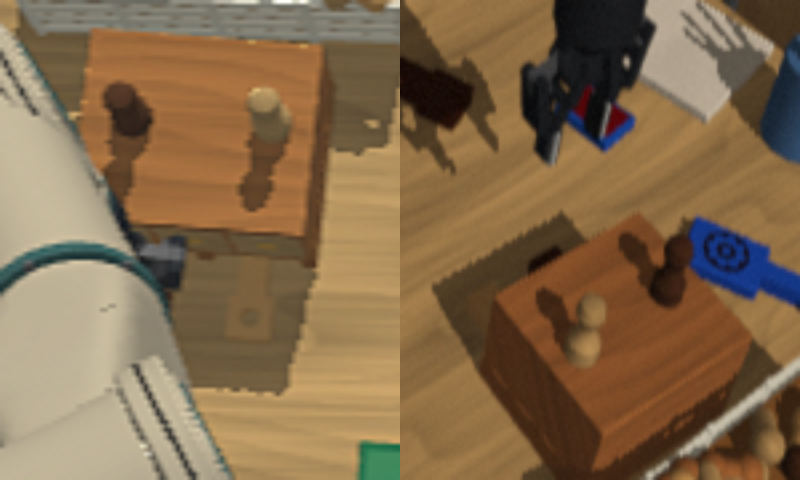

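The arm covers the eye in the top view, but the gripper sits in front of the chest at about (170,255) in the crop, over the eye. I'll descend, close, and check the grip.

Emit:
{"api": "arm_command", "payload": {"steps": [[0.6,-0.1,-0.2,4,0,0,0],[0.6,-0.1,-0.2,8,0,0,0],[0.6,-0.1,-0.2,10.5,0,0,0],[0.6,-0.1,-0.2,11.4,0,0,0],[0.6,-0.1,-0.2,11.8,0,0,0]]}}

```text
time: 2.07
ee_pos: [0.5651, 0.3064, 0.0008]
tcp_rot: [[-0.999, 0.042, -0.003], [0.042, 0.999, 0.0], [0.003, 0.0, -1.0]]
force: [-0.3, -0.9, 0.2]
opening: 0.0514
gripper_force: 0.0
```

Emit:
{"api": "arm_command", "payload": {"steps": [[0.6,0,0,0,0,0,0],[0.3,0,0,0,0,0,0],[0.3,0,0,0,0,0,0],[0.3,0,0,0,0,0,0],[0.3,0,0,0,0,0,0]]}}

```text
time: 2.48
ee_pos: [0.5686, 0.3044, 0.0035]
tcp_rot: [[-0.999, 0.046, 0.002], [0.046, 0.999, 0.001], [-0.002, 0.001, -1.0]]
force: [0.7, -0.3, -0.0]
opening: 0.0256
gripper_force: 0.0
```

Emit:
{"api": "arm_command", "payload": {"steps": [[0.3,0,0,0,0,0,0],[0.3,0,0,0,0,0,0],[0.3,0,0,0,0,0,0]]}}

```text
time: 2.73
ee_pos: [0.5679, 0.3039, 0.0023]
tcp_rot: [[-0.999, 0.046, 0.0], [0.046, 0.999, 0.0], [-0.0, 0.0, -1.0]]
force: [0.2, 0.2, -0.0]
opening: 0.0257
gripper_force: 0.0
```

The fingers closed past 34 mm without touching anything, so I'll look before doing more.

```bash
python3 - <<'E'
from h import *
st=state(); print(np.round(st['ee_pos'],4),st['opening'])
s=snap('top');c=snap('scene')
a=cv2.resize(s['frame'][180:260,180:260],(400,400),interpolation=cv2.INTER_CUBIC); b=c['frame'][180:300,370:490]
cv2.imwrite('pics/p3.png',np.hstack([a,cv2.resize(b,(400,400),interpolation=cv2.INTER_CUBIC)]))
print(proj(s,[.568,.304,.0]),proj(s,[.568,.304,.07]),proj(c,[.568,.304,.016]))
E
```

```text
[0.5679 0.3039 0.0023] 0.025697494650335325
[217.27894996 231.09160816] [212.86367613 226.19482164] [423.26787191 230.4076929 ]
```

View pics/p3.png

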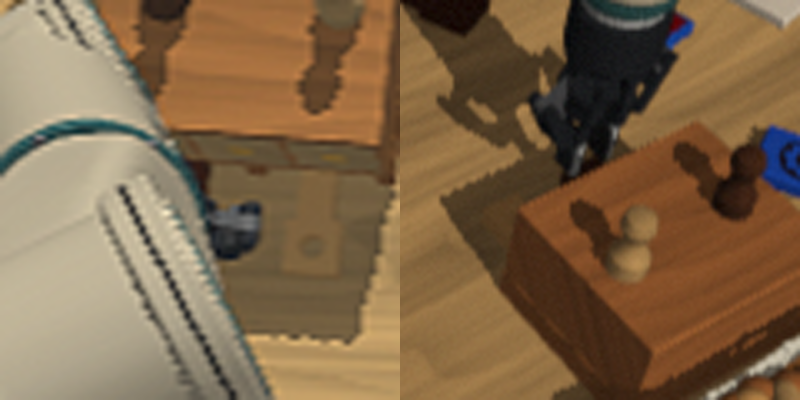

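The right finger is beside the eye at top pixel (226,229), and the handle still shows at (220,216). In the scene view a brown part appears between the fingers. I'll close fully at low force to see where the fingers stop.

Emit:
{"api": "arm_command", "payload": {"steps": [[0,0,0,0,0,0,0],[0,0,0,0,0,0,0],[0,0,0,0,0,0,0],[0,0,0,0,0,0,0],[0,0,0,0,0,0,0]], "newtons": 20}}

```text
time: 3.25
ee_pos: [0.5678, 0.3039, 0.002]
tcp_rot: [[-0.999, 0.046, -0.0], [0.046, 0.999, -0.0], [0.0, -0.0, -1.0]]
force: [-0.2, -0.3, 0.5]
opening: -0.0002
gripper_force: 0.0
```

Nothing is between the fingers. I'll lift, clear the view and measure again.

Emit:
{"api": "arm_command", "payload": {"steps": [[0,0,0,-4,0,0,0],[0,0,0,-8,0,0,0],[0.6,0,0,-12,0,0,0],[0.6,0,0,-14,0,0,0],[0.6,0,0,-14,0,0,0]]}}

```text
time: 3.67
ee_pos: [0.5713, 0.3059, 0.1481]
tcp_rot: [[-0.999, 0.046, 0.009], [0.046, 0.999, 0.005], [-0.009, 0.006, -1.0]]
force: [0.0, 0.6, -0.7]
opening: 0.0357
gripper_force: 0.0
```

Emit:
{"api": "arm_command", "payload": {"steps": [[0.6,8,-17,0,0,0,0],[0.6,8,-17,0,0,0,0],[0.6,8,-17,0,0,0,0],[0.6,8,-17,0,0,0,0],[0.6,8,-17,0,0,0,0]]}}

```text
time: 4.08
ee_pos: [0.4764, 0.1323, 0.1414]
tcp_rot: [[-0.999, 0.049, -0.004], [0.049, 0.999, -0.004], [0.004, -0.004, -1.0]]
force: [-0.5, -0.7, 0.1]
opening: 0.0515
gripper_force: 0.0
```

```bash
python3 - <<'E'
from h import *
st=state(); print(st['time'],np.round(st['ee_pos'],4))
s=snap('top');c=snap('scene')
a=cv2.resize(s['frame'][180:260,180:260],(400,400),interpolation=cv2.INTER_CUBIC); b=c['frame'][180:300,370:490]
cv2.imwrite('pics/p4.png',np.hstack([a,cv2.resize(b,(400,400),interpolation=cv2.INTER_CUBIC)]))
E
```

```text
4.0833 [0.4764 0.1323 0.1414]
```

View pics/p4.png

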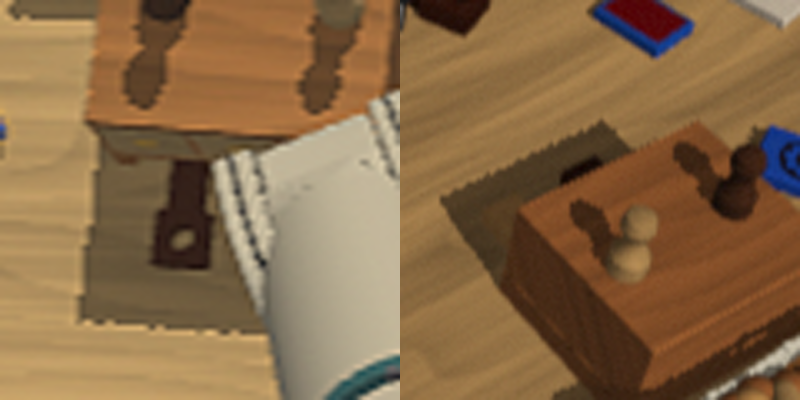

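The eye has not moved: it's at top pixels (210–222, 222–234), and the scene view agrees at (424,230). I'll use the earlier two-view pictures to check the real fingertip height against the reported TCP.

```bash
python3 - <<'E'
from h import *
c=snap('scene'); s=snap('top'); cv2.imwrite('pics/sc5.png',c['frame']); cv2.imwrite('pics/top5.png',s['frame'])
st=state(); print(np.round(st['ee_pos'],4),np.round(st['tcp_rot'],3).tolist(), np.round(st['joint_positions'],1))
for z in (.10,.12,.13,.14): print(z,[proj(c,[.568,.3045+k,z]).round(1).tolist() for k in (.026,-.026)])
p=st['ee_pos']
for z in (0,.02): print([proj(c,[p[0],p[1]+k,p[2]+z]).round(1).tolist() for k in (.026,-.026)])
u,v=proj(c,p).astype(int); print(u,v)
cr=c['frame'][max(v-70,0):v+50,u-60:u+60]; cv2.imwrite('pics/p5.png',cv2.resize(cr,(600,600),interpolation=cv2.INTER_CUBIC)); print(u-60,max(v-70,0))
E
```

```text
[0.4804 0.1377 0.1421] [[-0.999, 0.047, 0.0], [0.047, 0.999, 0.001], [-0.0, 0.001, -1.0]] [-15.   29.4  -6.  114.5   4.9  36.4  63.1]
0.1 [[436.3, 204.8], [421.4, 212.6]]
0.12 [[437.8, 199.3], [422.8, 207.1]]
0.13 [[438.6, 196.5], [423.4, 204.3]]
0.14 [[439.4, 193.6], [424.1, 201.4]]
[[366.6, 198.1], [349.9, 206.1]]
[[367.2, 192.3], [350.3, 200.3]]
358 202
298 132
```

View pics/p5.png

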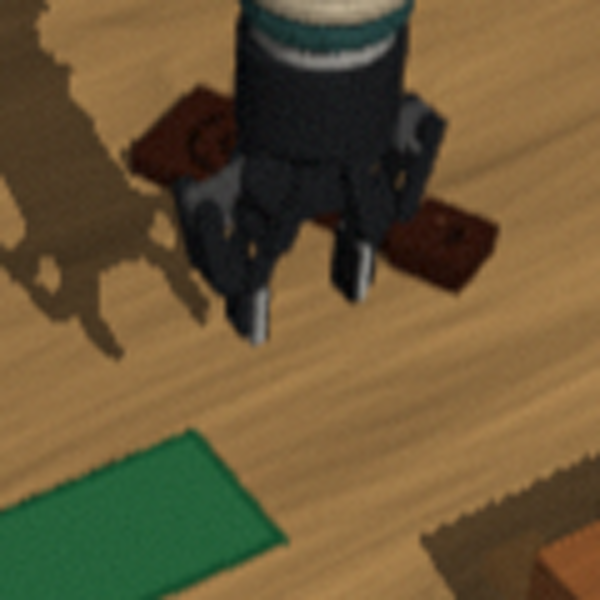

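The fingertips appear at scene pixels (347,200) and (368,192). That puts them about 17–20 mm above the reported TCP, so the earlier grasp closed just over the eye. I'll go back about 10 mm lower and watch the force.

```bash
python3 - <<'E'
from h import *
plan([([.568,.3055,.142],down(87.5)),([.568,.3055,.03],down(87.5)),([.568,.3055,-.008],down(87.5))],dmax=.2)
E
```

```text
[-8.0, 17.2, 0.0] [0.0, 0.0, -0.0] rows 4.5
  -> [0.5683 0.3058 0.1422]
[0.0, -0.0, 11.2] [0.0, 0.0, -0.0] rows 2.7
  -> [0.5684 0.3058 0.0302]
[0.0, -0.0, 3.8] [0.0, 0.0, -0.0] rows 0.9
  -> [ 0.5684  0.3059 -0.0078]
```

Emit:
{"api": "arm_command", "payload": {"steps": [[0.6,-8,17.2,0,0,0,0],[0.6,-8,17.2,0,0,0,0],[0.6,-8,17.2,0,0,0,0],[0.6,-8,17.2,0,0,0,0],[0.6,-8,17.2,0,0,0,0]]}}

```text
time: 4.7
ee_pos: [0.5691, 0.3143, 0.1418]
tcp_rot: [[-0.999, 0.04, 0.002], [0.04, 0.999, 0.006], [-0.002, 0.006, -1.0]]
force: [-0.7, 1.1, 0.3]
opening: 0.0512
gripper_force: 0.0
```

Emit:
{"api": "arm_command", "payload": {"steps": [[0.6,0,0,0,0,0,0],[0.6,0,0,4,0,0,0],[0.6,0,0,8,0,0,0],[0.6,0,0,11.2,0,0,0],[0.6,0,0,11.2,0,0,0]]}}

```text
time: 5.12
ee_pos: [0.5625, 0.3041, 0.0229]
tcp_rot: [[-0.999, 0.044, -0.011], [0.044, 0.999, -0.006], [0.011, -0.007, -1.0]]
force: [-1.2, -1.2, -0.6]
opening: 0.0513
gripper_force: 0.0
```

Emit:
{"api": "arm_command", "payload": {"steps": [[0.6,0,0,1.5,0,0,0],[0.6,0,0,2.5,0,0,0],[0.6,0,0,3.3,0,0,0],[0.6,0,0,3.8,0,0,0],[0.6,0,0,3.8,0,0,0]]}}

```text
time: 5.53
ee_pos: [0.5677, 0.306, -0.0081]
tcp_rot: [[-0.999, 0.045, -0.0], [0.045, 0.999, -0.0], [0.0, -0.0, -1.0]]
force: [-0.5, -0.2, -0.4]
opening: 0.0514
gripper_force: 0.0
```

Emit:
{"api": "arm_command", "payload": {"steps": [[0.6,0,0,0,0,0,0],[0.35,0,0,0,0,0,0],[0.3,0,0,0,0,0,0],[0.3,0,0,0,0,0,0],[0.3,0,0,0,0,0,0]], "newtons": 40}}

```text
time: 5.95
ee_pos: [0.5684, 0.3061, -0.0072]
tcp_rot: [[-0.999, 0.046, 0.001], [0.046, 0.999, 0.001], [-0.001, 0.001, -1.0]]
force: [-0.8, -0.2, 2.8]
opening: 0.0256
gripper_force: 1.4
```

The fingers still rest on top of the eye (force 2.8 N upwards at TCP z −7 mm), so the real tips are about 22 mm above the reported TCP. I'll reopen and go down another 12 mm, watching the force.

Emit:
{"api": "arm_command", "payload": {"steps": [[0.3,0,0,-0.8,0,0,0],[0.6,0,0,-0.8,0,0,0],[0.6,0,0,-0.8,0,0,0],[0.6,0,0,-0.8,0,0,0],[0.6,0,0,-0.8,0,0,0]]}}

```text
time: 6.37
ee_pos: [0.5678, 0.3059, 0.0]
tcp_rot: [[-0.999, 0.046, -0.0], [0.046, 0.999, -0.0], [0.0, -0.0, -1.0]]
force: [0.8, 0.4, -0.2]
opening: 0.0513
gripper_force: 0.0
```

Emit:
{"api": "arm_command", "payload": {"steps": [[0.6,0,0,0.8,0,0,0],[0.6,0,0,1.2,0,0,0],[0.6,0,0,1.5,0,0,0],[0.6,0,0,1.7,0,0,0],[0.6,0,0,1.8,0,0,0]]}}

```text
time: 6.78
ee_pos: [0.5675, 0.3057, -0.0187]
tcp_rot: [[-0.999, 0.046, -0.001], [0.046, 0.999, -0.0], [0.001, -0.001, -1.0]]
force: [0.6, 0.4, 0.6]
opening: 0.051
gripper_force: 0.0
```

Emit:
{"api": "arm_command", "payload": {"steps": [[0.6,0,0,0,0,0,0],[0.45,0,0,0,0,0,0],[0.3,0,0,0,0,0,0],[0.3,0,0,0,0,0,0],[0.3,0,0,0,0,0,0]]}}

```text
time: 7.2
ee_pos: [0.5681, 0.3061, -0.0175]
tcp_rot: [[-0.999, 0.046, 0.001], [0.046, 0.999, 0.0], [-0.001, 0.0, -1.0]]
force: [-0.0, -0.1, 2.2]
opening: 0.0328
gripper_force: 40.0
```

The grip is good: opening 32.8 mm at 40 N. I'll raise the force, lift slightly and draw the mould out.

Emit:
{"api": "arm_command", "payload": {"steps": [[0,0,0,0,0,0,0],[0,0,0,-0.2,0,0,0],[0,0.5,0,-0.2,0,0,0],[0,2,0,-0.3,0,0,0],[0,4,0,-0.3,0,0,0]], "newtons": 80}}

```text
time: 7.62
ee_pos: [0.5286, 0.307, -0.0151]
tcp_rot: [[-0.999, 0.048, 0.001], [0.048, 0.999, 0.0], [-0.001, 0.0, -1.0]]
force: [-0.4, 1.1, -1.0]
opening: 0.0313
gripper_force: 79.4
```

Emit:
{"api": "arm_command", "payload": {"steps": [[0,2,0,0,0,0,0],[0,4,0,0,0,0,0],[0,6,0,0,0,0,0],[0,8,0,0,0,0,0],[0,8.5,0,0,0,0,0]]}}

```text
time: 8.03
ee_pos: [0.438, 0.3115, -0.0153]
tcp_rot: [[-0.999, 0.042, -0.005], [0.042, 0.999, -0.002], [0.005, -0.002, -1.0]]
force: [-0.9, 0.1, -1.4]
opening: 0.0315
gripper_force: 79.4
```

```bash
python3 - <<'E'
from h import *
s=snap('top');c=snap('scene');st=state();print(st['time'],np.round(st['ee_pos'],4),np.round(st['force'],1),st['opening'],np.round(st['joint_positions'],1))
cv2.imwrite('pics/p6.png',np.hstack([cv2.resize(s['frame'][180:300,150:270],(400,400)),cv2.resize(c['frame'][100:280,300:480],(400,400))]))
plan([([.445,.311,.05],down(87.5)),([.436,.075,.06],down(-3.4)),([.436,.075,-.0115],down(-3.4))],dmax=.15,amax=25)
E
```

```text
8.1333 [ 0.4415  0.3118 -0.015 ] [ 0.1 -0.4 -2. ] 0.031362882330612026 [-36.7  47.   -2.2 112.8   4.7  20.3  44.9]
[-0.3, -0.1, -6.5] [-0.0, -0.0, 0.0] rows 1.6
  -> [0.4446 0.3107 0.05  ]
[-0.0, -5.9, -0.2] [-0.0, -0.0, 22.5] rows 3.1
[-2.3, -5.4, -0.3] [-0.0, -0.0, 23.0] rows 3.2
[-4.3, -4.1, -0.2] [-0.0, 0.0, 22.5] rows 3.1
[-5.5, -2.2, -0.3] [-0.0, 0.0, 23.0] rows 3.2
  -> [0.436  0.0746 0.0602]
[0.0, 0.0, 7.2] [-0.0, 0.0, -0.0] rows 1.7
  -> [ 0.4359  0.0745 -0.0118]
```

View pics/p6.png

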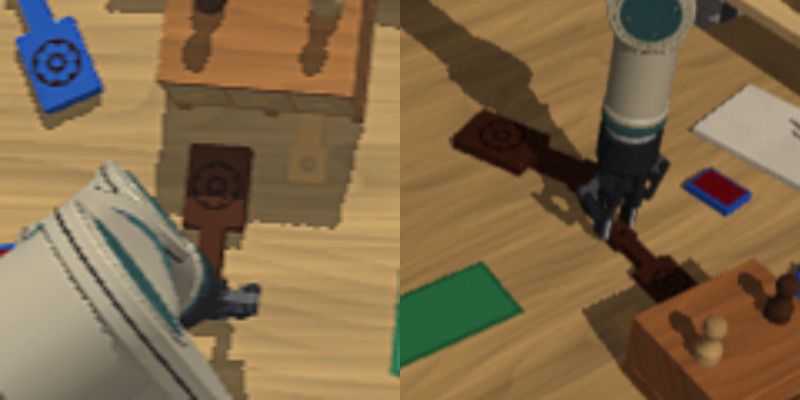

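The mould is out: its head is at crop (218,188), clear of the chest front. Next I'll lift it, turn it 90° clockwise and carry it over the mat.

Emit:
{"api": "arm_command", "payload": {"steps": [[0,-0.1,0,-2,0,0,0],[0,-0.2,0,-4,0,0,0],[0,-0.3,-0.1,-6.5,0,0,0],[0,-0.3,-0.1,-6.5,0,0,0]]}}

```text
time: 8.47
ee_pos: [0.4506, 0.3118, 0.054]
tcp_rot: [[-0.999, 0.048, 0.007], [0.048, 0.999, 0.004], [-0.007, 0.005, -1.0]]
force: [0.7, 0.5, -0.2]
opening: 0.0313
gripper_force: 79.7
```

Emit:
{"api": "arm_command", "payload": {"steps": [[0,0,-1.5,0,0,0,5.5],[0,0,-3,-0.1,0,0,11.5],[0,0,-4.4,-0.2,0,0,17],[0,0,-5.9,-0.2,0,0,22.5]]}}

```text
time: 8.8
ee_pos: [0.4448, 0.2508, 0.052]
tcp_rot: [[-0.903, 0.43, 0.002], [0.43, 0.903, 0.0], [-0.001, 0.001, -1.0]]
force: [0.1, -0.5, -1.1]
opening: 0.0315
gripper_force: 79.7
```

Emit:
{"api": "arm_command", "payload": {"steps": [[0,-0.6,-1.4,0,0,0,5.5],[0,-1.2,-2.7,-0.1,0,0,11.5],[0,-1.7,-4,-0.2,0,0,17],[0,-2.3,-5.4,-0.3,0,0,23]]}}

```text
time: 9.13
ee_pos: [0.4426, 0.192, 0.0549]
tcp_rot: [[-0.663, 0.748, 0.001], [0.748, 0.663, 0.0], [-0.001, 0.001, -1.0]]
force: [-0.6, -0.0, -1.5]
opening: 0.0318
gripper_force: 79.8
```

Emit:
{"api": "arm_command", "payload": {"steps": [[0,-1.1,-1,0,0,0,5.5],[0,-2.2,-2,-0.1,0,0,11.5],[0,-3.2,-3,-0.2,0,0,17],[0,-4.3,-4.1,-0.2,0,0,22.5]]}}

```text
time: 9.47
ee_pos: [0.441, 0.1325, 0.057]
tcp_rot: [[-0.327, 0.945, 0.002], [0.945, 0.327, -0.0], [-0.001, 0.002, -1.0]]
force: [-0.1, 1.0, -1.2]
opening: 0.0314
gripper_force: 79.8
```

Emit:
{"api": "arm_command", "payload": {"steps": [[0,-1.4,-0.6,0,0,0,6],[0,-2.8,-1.1,-0.1,0,0,12],[0,-4.2,-1.7,-0.2,0,0,18],[0,-5.5,-2.2,-0.3,0,0,23],[0,-5.5,-2.2,-0.3,0,0,23]]}}

```text
time: 9.88
ee_pos: [0.4381, 0.0705, 0.0601]
tcp_rot: [[0.071, 0.997, 0.001], [0.997, -0.071, -0.002], [-0.002, 0.002, -1.0]]
force: [-0.5, 0.5, -1.4]
opening: 0.0315
gripper_force: 79.7
```

```bash
python3 - <<'E'
from h import *
s=snap('top');c=snap('scene');st=state();print(st['time'],np.round(st['ee_pos'],4),np.round(st['force'],1),st['opening'],np.round(st['joint_positions'],1))
cv2.imwrite('pics/top7.png',s['frame']);cv2.imwrite('pics/sc7.png',c['frame'])
plan([([.436,.075,-.0115],down(-3.4))],dmax=.15,amax=25)
# head mask in top view, dark in mat region
h=s['frame'].astype(int).sum(-1); y0,y1,x0,x1=240,320,260,370
m=np.zeros(h.shape,np.uint8); m[y0:y1,x0:x1]=(h[y0:y1,x0:x1]<150); 
for k in cv2.findContours(m,0,1)[0]:
    if cv2.contourArea(k)>60: print(cv2.minAreaRect(k))
E
```

```text
9.9833 [0.438  0.0738 0.06  ] [ 0.4 -0.3 -1.6] 0.031643322294370765 [-23.4  35.9  14.8 126.6 -25.6  20.2   9.3]
[0.1, -0.2, 7.1] [0.0, 0.0, -0.0] rows 1.7
  -> [ 0.4361  0.0749 -0.011 ]
((328.5, 274.0), (16.0, 17.0), 90.0)
```

Emit:
{"api": "arm_command", "payload": {"steps": [[0,0,-0.1,3,0,0,0],[0,0.1,-0.2,6,0,0,0],[0,0.1,-0.2,7.1,0,0,0],[0,0.1,-0.2,7.4,0,0,0],[0,0.1,-0.2,7.5,0,0,0]]}}

```text
time: 10.4
ee_pos: [0.4349, 0.0763, -0.0168]
tcp_rot: [[0.061, 0.998, -0.001], [0.998, -0.061, -0.001], [-0.001, -0.001, -1.0]]
force: [-0.1, -0.6, -1.4]
opening: 0.0313
gripper_force: 87.6
```

Emit:
{"api": "arm_command", "payload": {"steps": [[0,0,0,0,0,0,0],[0,0,0,0.1,0,0,0],[0,0,0,0.1,0,0,0]]}}

```text
time: 10.65
ee_pos: [0.4354, 0.076, -0.0155]
tcp_rot: [[0.062, 0.998, 0.001], [0.998, -0.062, 0.001], [0.001, 0.001, -1.0]]
force: [0.5, 0.4, -1.1]
opening: 0.0315
gripper_force: 87.5
```

Emit:
{"api": "arm_command", "payload": {"steps": [[0,0,0,0.1,0,0,0],[0,0,0,0.2,0,0,0],[0.65,0,0,0.1,0,0,0],[0.65,0,0,0,0,0,0],[0.65,0,0,0,0,0,0]]}}

```text
time: 11.07
ee_pos: [0.4351, 0.0753, -0.0156]
tcp_rot: [[0.063, 0.998, 0.0], [0.998, -0.063, -0.0], [0.0, 0.001, -1.0]]
force: [-0.5, 0.9, -0.1]
opening: 0.0555
gripper_force: 0.0
```

Emit:
{"api": "arm_command", "payload": {"steps": [[0.65,0,0,-3,0,0,0],[0.65,0,0,-7,0,0,0],[0.65,0,0,-11,0,0,0],[0.65,0,0,-14,0,0,0],[0.65,0,0,-14,0,0,0]]}}

```text
time: 11.48
ee_pos: [0.438, 0.0753, 0.1286]
tcp_rot: [[0.063, 0.998, 0.008], [0.998, -0.063, 0.001], [0.002, 0.008, -1.0]]
force: [0.4, -0.2, -1.2]
opening: 0.0553
gripper_force: 0.0
```

Emit:
{"api": "arm_command", "payload": {"steps": [[0.9,16,0,-3,0,0,0],[0.9,16,0,-3,0,0,0],[0.9,16,0,-3,0,0,0],[0.9,16,0,-3,0,0,0],[0.9,16,0,-3,0,0,0]]}}

```text
time: 11.9
ee_pos: [0.445, 0.2444, 0.154]
tcp_rot: [[0.051, 0.999, 0.001], [0.999, -0.051, 0.004], [0.004, 0.001, -1.0]]
force: [0.6, 0.8, 0.3]
opening: 0.077
gripper_force: 0.0
```

```bash
python3 - <<'E'
from h import *
s=snap('top');c=snap('scene');st=state();print(st['time'],np.round(st['ee_pos'],4),np.round(st['joint_positions'],1))
cv2.imwrite('pics/p8.png',np.hstack([cv2.resize(s['frame'][230:330,250:370],(420,350),interpolation=cv2.INTER_CUBIC),cv2.resize(c['frame'][190:310,220:350],(379,350),interpolation=cv2.INTER_CUBIC)]))
for n,S,(y0,y1,x0,x1) in (('top',s,(250,310,262,365)),('sc',c,(195,300,235,355))):
    h=S['frame'].astype(int).sum(-1); m=np.zeros(h.shape,np.uint8)
    g=S['frame'].astype(int); rg=g[...,2]>g[...,1]  # brown: r>g
    m[y0:y1,x0:x1]=((h<190)&rg)[y0:y1,x0:x1]
    k=max(cv2.findContours(m,0,1)[0],key=cv2.contourArea); r=cv2.minAreaRect(k); print(n,cv2.contourArea(k),r)
    print([onz(S,*q,.018).round(4)[:2].tolist() for q in cv2.boxPoints(r)])
    k=cv2.approxPolyDP(k,2,True)[:,0]; print([(q.tolist(),onz(S,*map(float,q),.018).round(3)[:2].tolist()) for q in k])
E
```

```text
12.0 [0.4444 0.2367 0.1536] [-62.1  36.8  48.2 114.2 -38.2  46.2   4.9]
top 640.0 ((311.8770446777344, 277.35247802734375), (51.4243049621582, 18.83143424987793), 5.19442892074585)
[[0.4044, 0.0825], [0.4622, 0.0796], [0.4522, -0.078], [0.3945, -0.0738]]
[([338, 271], [0.45, -0.077]), ([314, 269], [0.454, -0.003]), ([312, 274], [0.439, 0.003]), ([303, 274], [0.438, 0.03]), ([287, 270], [0.449, 0.079]), ([286, 280], [0.418, 0.081]), ([310, 280], [0.42, 0.008]), ([314, 287], [0.399, -0.005]), ([336, 288], [0.398, -0.072])]
sc 845.0 ((263.6815185546875, 277.4006652832031), (60.49798583984375, 26.648910522460938), 24.443954467773438)
[[0.4216, -0.206], [0.3662, -0.1481], [0.5147, -0.0695], [0.5612, -0.1283]]
[([237, 263], [0.39, -0.173]), ([235, 279], [0.433, -0.2]), ([241, 274], [0.427, -0.18]), ([256, 285], [0.478, -0.164]), ([261, 279], [0.469, -0.146]), ([264, 283], [0.484, -0.145]), ([262, 287], [0.492, -0.155]), ([270, 289], [0.508, -0.141]), ([279, 299], [0.545, -0.137]), ([280, 293], [0.531, -0.127]), ([293, 286], [0.531, -0.09]), ([282, 280], [0.5, -0.104]), ([285, 289], [0.528, -0.111]), ([281, 291], [0.527, -0.122]), ([272, 268], [0.454, -0.106]), ([271, 270], [0.458, -0.111]), ([255, 262], [0.413, -0.133]), ([251, 257], [0.392, -0.134])]
```

View pics/p8.png

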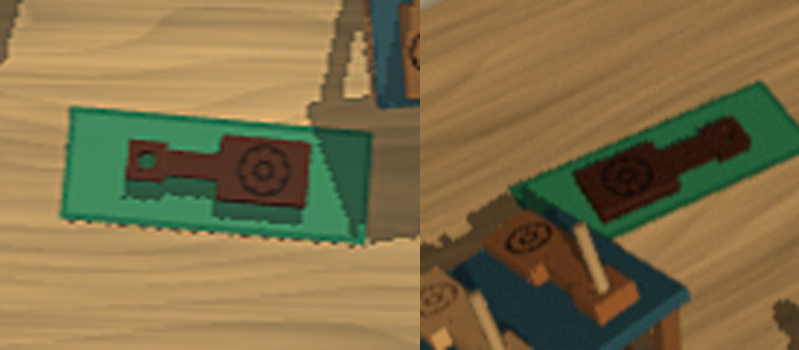

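The top view shows the mould flat on the mat, carved face up, with its hole at about (292,276), its head centre at about (325,279), and its axis parallel to the mat. Now I'll regrip it by the head.

```bash
python3 - <<'E'
from h import *
s=snap('top')
P=lambda u,v:(250+u/3.5-.35,230+v/3.5-.35)
for n,q in (('hd',[(219,136),(308,142),(306,208),(217,202)]),('eye',[(127,141),(166,139),(164,181),(126,182)])):
    w=np.array([onz(s,*P(*a),.018) for a in q]); print(n,w.round(4)[:,:2].tolist(),w.mean(0).round(4))
# hole: green pixels enclosed by the eye
g=s['frame'].astype(float)[265:287,283:302]; print((g[...,1]-g[...,2]).astype(int))
plan([([.428,-.027,.10],down(-3.6)),([.428,-.027,.01],down(-3.6)),([.428,-.027,-.021],down(-3.6))],dmax=.2)
E
```

```text
hd [[0.4555, 0.0023], [0.4524, -0.0758], [0.3945, -0.0752], [0.3976, 0.0024]] [ 0.425  -0.0366  0.018 ]
eye [[0.4488, 0.0827], [0.4515, 0.0486], [0.4146, 0.0491], [0.4128, 0.0822]] [0.432  0.0656 0.018 ]
[[ 75  74  75  75  74  74  75  74  75  75  75  74  74  75  75  75  75  75
   75]
 [ 74  74  74  75  74  74  74  75  74  75  74  74  75  75  74  75  75  74
   75]
 [ 74  75  75  74  76  76  75  75  75  74  74  75  74  75  75  75  75  75
   75]
 [ 74  75  76  77  81  79  79  78  77  78  77  77  76  76  76  74  74  75
   75]
 [ 75  74  77  63  49  73  93  92  91  89  88  86  86  84  80  78  75  75
   74]
 [ 74  76  81  39 -39 -52 -51 -53 -32 -15 -17   3  19  38  49  64  77  76
   75]
 [ 75  76  84  46 -36 -39 -37 -37 -39 -40 -42 -42 -44 -50 -11  62  88  83
   81]
 [ 75  77  85  36 -48 -35 -34 -36 -37 -37 -36 -35 -35 -40   3  47  58  77
   95]
 [ 74  76  84  36 -47 -36 -34 -26 -22 -23 -31 -35 -34 -38 -43 -46 -49 -50
  -53]
 [ 74  77  86  38 -45 -37 -32   2  43  51  18 -25 -35 -36 -36 -35 -35 -36
  -37]
 [ 75  78  67  12 -44 -40  -1  50  52  52  47  -3 -37 -33 -33 -33 -33 -33
  -33]
 [ 75
[... 457 characters left out ...]
  34  53  53  53
   54]
 [ 76  79  64  45  51  53  53  53  54  55  56  46  35  43  50  47  46  46
   46]
 [ 75  77  63  42  44  43  44  44  44  45  45  46  48  45  43  42  43  43
   42]
 [ 74  76  61  37  42  43  43  43  42  42  42  43  43  42  40  40  42  43
   42]
 [ 74  77  61  37  39  40  42  42  42  41  41  42  41  38  65  63  36  38
   38]
 [ 75  57  32  63  63  36  38  38  39  39  39  39  37  62  79  77  79  80
   60]]
[-13.1, -0.0, 2.7] [-0.0, 0.0, 0.0] rows 3.2
[-13.1, -0.0, 2.7] [-0.0, 0.0, 0.0] rows 3.2
  -> [ 0.4281 -0.0267  0.0999]
[-0.0, -0.0, 9.0] [-0.0, 0.0, 0.0] rows 2.2
  -> [ 0.428  -0.0268  0.0099]
[-0.0, -0.0, 3.1] [-0.0, 0.0, 0.0] rows 0.7
  -> [ 0.428  -0.0269 -0.0211]
```

Emit:
{"api": "arm_command", "payload": {"steps": [[0.9,-13.1,0,2.7,0,0,0],[0.9,-13.1,0,2.7,0,0,0],[0.9,-13.1,0,2.7,0,0,0],[0.9,-13.1,0,2.7,0,0,0]]}}

```text
time: 12.38
ee_pos: [0.4346, 0.0955, 0.1268]
tcp_rot: [[0.075, 0.997, -0.002], [0.997, -0.075, -0.004], [-0.004, -0.002, -1.0]]
force: [-0.5, -0.2, -0.2]
opening: 0.077
gripper_force: 0.0
```

Emit:
{"api": "arm_command", "payload": {"steps": [[0.9,-13.1,0,2.7,0,0,0],[0.9,-13.1,0,2.7,0,0,0],[0.9,-13.1,0,2.7,0,0,0],[0.9,-13.1,0,2.7,0,0,0],[0.9,-13.1,0,2.7,0,0,0]]}}

```text
time: 12.8
ee_pos: [0.4269, -0.0318, 0.1]
tcp_rot: [[0.074, 0.997, -0.001], [0.997, -0.074, -0.002], [-0.002, -0.001, -1.0]]
force: [0.3, -0.0, -0.1]
opening: 0.0769
gripper_force: 0.0
```

Emit:
{"api": "arm_command", "payload": {"steps": [[0.9,0,0,0,0,0,0],[0.9,0,0,3,0,0,0],[0.9,0,0,6,0,0,0],[0.9,0,0,9,0,0,0],[0.9,0,0,9,0,0,0]]}}

```text
time: 13.22
ee_pos: [0.4259, -0.0234, 0.0068]
tcp_rot: [[0.06, 0.998, -0.007], [0.998, -0.06, 0.004], [0.003, -0.007, -1.0]]
force: [-0.5, 0.3, 0.2]
opening: 0.077
gripper_force: 0.0
```

```bash
python3 - <<'E'
from h import *
snap('top'); plan([([.428,-.027,-.021],down(-3.6))])
E
```

```text
[-0.2, 0.2, 3.0] [-0.5, -0.0, 0.0] rows 0.7
  -> [ 0.4284 -0.0265 -0.0213]
```

Emit:
{"api": "arm_command", "payload": {"steps": [[0.9,-0.1,0.1,1,0,0,0],[0.9,-0.1,0.1,2,0,0,0],[0.9,-0.1,0.1,2.6,0,0,0],[0.9,-0.1,0.1,2.9,0,0,0],[0.9,-0.1,0.1,3,0,0,0]], "newtons": 40}}

```text
time: 13.68
ee_pos: [0.433, -0.0273, -0.0163]
tcp_rot: [[0.062, 0.998, -0.004], [0.998, -0.062, -0.0], [-0.0, -0.004, -1.0]]
force: [0.3, -0.3, -0.8]
opening: 0.0769
gripper_force: 0.0
```

Emit:
{"api": "arm_command", "payload": {"steps": [[0.9,0,0,0,0,0,0],[0.7,0,0,0,0,0,0],[0.6,0,0,0,0,0,0],[0.6,0,0,0,0,0,0],[0.6,0,0,0,0,0,0]]}}

```text
time: 14.1
ee_pos: [0.432, -0.0273, -0.0163]
tcp_rot: [[0.062, 0.998, -0.005], [0.998, -0.062, 0.001], [0.001, -0.005, -1.0]]
force: [-1.4, 0.4, 7.3]
opening: 0.0567
gripper_force: 41.4
```

The head is gripped at 56.7 mm. The arm stopped at its inner reach limit about 5 mm short, which is harmless. I'll lift it and plan the carry to the peg.

Emit:
{"api": "arm_command", "payload": {"steps": [[0.5,0,0,0,0,0,0],[0.5,0,0,-0.5,0,0,0],[0.5,0,0,-2,0,0,0],[0.5,0,0,-5,0,0,0],[0.5,0,0,-8,0,0,0]], "newtons": 80}}

```text
time: 14.52
ee_pos: [0.4311, -0.0277, 0.0636]
tcp_rot: [[0.064, 0.998, -0.009], [0.998, -0.064, 0.0], [-0.0, -0.009, -1.0]]
force: [1.5, 0.1, -0.4]
opening: 0.0555
gripper_force: 85.3
```

```bash
cat >> h.py <<'E'
psi,sl=.1282,.4
xb=np.array([np.cos(sl)*np.cos(psi),np.cos(sl)*np.sin(psi),np.sin(sl)]); yb=np.array([-np.sin(psi),np.cos(psi),0]); nb=np.cross(xb,yb)
RB=np.c_[xb,-yb,-nb]; root=np.array([.6412,-.3262,.15])
def hang(n,a=.093,e=.0183): return root-a*xb+(n-e)*nb
E
python3 - <<'E'
from h import *
s=snap('top');st=state();print(st['time'],np.round(st['ee_pos'],4),np.round(st['tcp_rot'],3).tolist(),np.round(st['force'],1),st['opening'],np.round(st['joint_positions'],1))
p=np.array(st['ee_pos']);R=np.array(st['tcp_rot']); hb=p+R@[.093,0,-.0183-.008]; print('pred hole px',proj(s,hb).round(1))
u,v=proj(s,hb).astype(int); g=s['frame'].astype(int)[v-12:v+12,u-13:u+13]; print(u-13,v-12); print(g[...,1]-g[...,2])
plan([([.44,-.03,.24],down(-3.6)),([.44,-.12,.25],down(-45)),([.46,-.22,.26],down(-82.65)),(hang(.13),RB)],dmax=.15,amax=25)
E
```

```text
14.5667 [ 0.4338 -0.0284  0.0679] [[0.065, 0.998, -0.002], [0.998, -0.065, -0.0], [-0.0, -0.002, -1.0]] [1.6 1.  2.8] 0.05523317046172547 [-23.2  38.6  34.9 127.9 -49.6  27.9  47.8]
pred hole px [290.7 269.7]
277 257
[[ -9 -10 -11 -10 -10 -11 -11  -8  -7  -9  -9  -9  -8  -8 -11 -13  -5  17
   32  29  36  43  -4 -16 -10 -10]
 [ -7  -7  -9 -10 -10  -9  -9  -7  -9  -9  -8  -8  -9 -10  -9 -10 -12  -6
   -1  -6  -1  27  22  -4 -13 -10]
 [ -8  -7  -8 -10 -11 -11  -9  -8 -10  -8  -8 -10  -9  -9  -8  -8  -9 -11
   -8  -1   3  23  42  -3 -12 -11]
 [ -8  -8  -9 -10  -9  -9  -9  -9  -9  -8  -7  -8  -9  -7  -9 -10 -10  -9
   -8  -5  15  32  38  20  -3 -11]
 [ -8  -8  -7  -8  -9  -9  -9  -9  -8  -9  -8  -9  -8  -9  -9  -9  -8  -9
  -12  -2  32  34  37  17  -6 -13]
 [ -8  -8  -8  -9  -9  -9  -9  -8  -8  -8  -8  -9 -11  -8  -8  -7  -7  -9
  -11  -4  14  31  33  37  -4 -12]
 [ -8  -7  -6  -8 -10  -9  -9  -8  -8  -7  -7  -8 -10  -9  -8  -8  -9  -9
  -11  -2  16  29  32  36  19  -2]
 [ -6  -7  -8  -9  -8 -10  -8  -8  -8  -8  -9  -7  -7  -8  -8  -7  -7  -9
  -11 -13  -3  29  30  34  17  -4]
 [ -8  -8  
[... 1471 characters left out ...]
  -8  -9
   -8  -9   1  25  29  27   6  -4]
 [-10 -10  -9  -8  -8 -10  -9 -10  -9  -8  -8  -8  -8  -7  -7  -7  -7  -7
   -8  -7  10  30  29  20  -3  -7]
 [ -9  -7  -8  -8  -9  -9 -10  -9  -9  -9 -10  -9  -9  -8  -7  -8  -8  -8
   -8  -3  19  32  26  18  -1  -7]]
[-0.1, 0.3, -8.6] [-0.0, 0.0, -0.0] rows 2.1
[-0.0, 0.3, -8.6] [-0.0, 0.0, -0.0] rows 2.1
  -> [ 0.44   -0.0297  0.2399]
[-4.5, 0.3, -0.5] [-0.0, 0.0, 20.5] rows 2.9
[-4.1, 1.8, -0.5] [-0.0, 0.0, 21.0] rows 2.9
  -> [ 0.4397 -0.1196  0.2499]
[-2.8, 4.3, -0.5] [-0.0, 0.0, 18.5] rows 2.6
[-1.3, 4.9, -0.5] [-0.0, 0.0, 19.0] rows 2.7
  -> [ 0.4602 -0.2195  0.2599]
[3.7, 12.9, 4.3] [0.0, 23.0, -0.0] rows 3.4
  -> [ 0.5132 -0.3428  0.2169]
```

Emit:
{"api": "arm_command", "payload": {"steps": [[0.5,-0.1,0.2,-4,0,0,0],[0.5,-0.1,0.4,-8,0,0,0],[0.5,-0.1,0.5,-12,0,0,0],[0.5,-0.1,0.6,-16,0,0,0],[0.5,-0.1,0.6,-17.2,0,0,0]]}}

```text
time: 14.98
ee_pos: [0.4416, -0.0302, 0.2397]
tcp_rot: [[0.064, 0.998, 0.001], [0.998, -0.064, 0.0], [0.0, 0.001, -1.0]]
force: [0.9, -0.5, -2.4]
opening: 0.0553
gripper_force: 86.3
```

Emit:
{"api": "arm_command", "payload": {"steps": [[0.5,-1.1,0.1,-0.1,0,0,5],[0.5,-2.2,0.2,-0.2,0,0,10],[0.5,-3.4,0.2,-0.4,0,0,15.5],[0.5,-4.5,0.3,-0.5,0,0,20.5]]}}

```text
time: 15.32
ee_pos: [0.4388, -0.0743, 0.2403]
tcp_rot: [[0.413, 0.911, -0.006], [0.911, -0.413, 0.001], [-0.001, -0.006, -1.0]]
force: [-0.6, -0.9, -1.0]
opening: 0.0552
gripper_force: 86.3
```

Emit:
{"api": "arm_command", "payload": {"steps": [[0.5,-1,0.4,-0.1,0,0,5],[0.5,-2,0.9,-0.2,0,0,10],[0.5,-3,1.3,-0.4,0,0,15.5],[0.5,-4.1,1.8,-0.5,0,0,21]]}}

```text
time: 15.65
ee_pos: [0.4385, -0.1189, 0.245]
tcp_rot: [[0.712, 0.702, -0.007], [0.702, -0.712, 0.001], [-0.004, -0.006, -1.0]]
force: [0.5, 0.4, -2.0]
opening: 0.0555
gripper_force: 86.3
```

Emit:
{"api": "arm_command", "payload": {"steps": [[0.5,-0.7,1,-0.1,0,0,4.5],[0.5,-1.4,2.1,-0.2,0,0,9],[0.5,-2.1,3.2,-0.4,0,0,14],[0.5,-2.8,4.3,-0.5,0,0,18.5]]}}

```text
time: 15.98
ee_pos: [0.4493, -0.1693, 0.2499]
tcp_rot: [[0.898, 0.44, -0.007], [0.44, -0.898, 0.001], [-0.005, -0.004, -1.0]]
force: [0.3, 0.5, -0.4]
opening: 0.055
gripper_force: 86.3
```

Emit:
{"api": "arm_command", "payload": {"steps": [[0.5,-0.3,1.2,-0.1,0,0,5],[0.5,-0.6,2.4,-0.2,0,0,10],[0.5,-1,3.6,-0.4,0,0,15],[0.5,-1.3,4.9,-0.5,0,0,19],[0.5,-1.3,4.9,-0.5,0,0,19]]}}

```text
time: 16.4
ee_pos: [0.4596, -0.2212, 0.2551]
tcp_rot: [[0.992, 0.124, -0.006], [0.124, -0.992, -0.002], [-0.006, 0.001, -1.0]]
force: [-0.3, 0.5, -1.1]
opening: 0.0551
gripper_force: 86.3
```

```bash
python3 - <<'E'
from h import *
s=snap('top');st=state();print(st['time'],np.round(st['ee_pos'],4),np.round(st['tcp_rot'],3).tolist(),np.round(st['force'],1),st['opening'],np.round(st['joint_positions'],1))
plan([(hang(.13),RB)],dmax=.15,amax=35); print(RB.round(3).tolist(),hang(.13))
E
```

```text
16.45 [ 0.4593 -0.2197  0.2548] [[0.992, 0.127, -0.007], [0.127, -0.992, -0.0], [-0.007, -0.001, -1.0]] [ 0.7  0.5 -1.6] 0.05478508140928869 [-20.2  38.8  72.3 106.4 -40.3  66.4 -16.2]
[3.8, 12.9, 3.8] [-0.0, 23.5, -0.0] rows 3.4
  -> [ 0.5132 -0.3428  0.2164]
[[0.914, 0.128, 0.386], [0.118, -0.992, 0.05], [0.389, -0.0, -0.921]] [ 0.51310321 -0.34271257  0.21666661]
```

Joint 3 is close to its limit (72.3° of 75.9°), so I'll watch it while moving on.

Emit:
{"api": "arm_command", "payload": {"steps": [[0.5,0.5,3,0,0,5,0],[0.5,1,5,0.5,0,10,0],[0.5,2,7.5,1.5,0,15,0],[0.5,3,10,2.5,0,19,0],[0.5,3.8,12.9,3.8,0,23.5,0]]}}

```text
time: 16.87
ee_pos: [0.5129, -0.3374, 0.2169]
tcp_rot: [[0.915, 0.132, 0.381], [0.121, -0.991, 0.052], [0.384, -0.001, -0.923]]
force: [1.2, -0.4, -4.1]
opening: 0.0554
gripper_force: 86.3
```

```bash
python3 - <<'E'
from h import *
s=snap('top');c=snap('scene');st=state();print(st['time'],np.round(st['ee_pos'],4),np.round(st['tcp_rot'],3).tolist(),np.round(st['force'],1),st['opening'],np.round(st['joint_positions'],1))
plan([(hang(.13),RB),(hang(.085),RB)],dmax=.15,amax=35)
cv2.imwrite('pics/top9.png',s['frame']);cv2.imwrite('pics/sc9.png',c['frame'])
p=np.array(st['ee_pos']);R=np.array(st['tcp_rot'])
for n,S in (('top',s),('sc',c)):
    print(n,'pred hole centre',proj(S,p+R@[.093,0,-.0263]).round(1), 'eye end corners',[proj(S,p+R@[.110,k,-.0343]).round(1).tolist() for k in (.017,-.017)],'peg tip',proj(S,root+.07*nb).round(1))
E
```

```text
16.9667 [ 0.5077 -0.3431  0.2155] [[0.917, 0.119, 0.38], [0.108, -0.993, 0.05], [0.383, -0.005, -0.924]] [-1.7 -0.7 -1.2] 0.05528879854064154 [ 10.3  34.3  48.6 110.6 -62.5  51.5  11.6]
[0.5, 0.0, 0.1] [-0.0, 0.5, -0.5] rows 0.1
  -> [ 0.5127 -0.3425  0.2165]
[0.0, 0.0, 4.5] [-0.0, -0.0, -0.0] rows 1.1
  -> [ 0.5302 -0.3402  0.1751]
top pred hole centre [442.6 210.3] eye end corners [[449.8, 203.7], [436.8, 204.8]] peg tip [434.8 204.9]
sc pred hole centre [180.2 285.4] eye end corners [[172.6, 290.7], [190.6, 280.0]] peg tip [197.2 315.4]
```

Emit:
{"api": "arm_command", "payload": {"steps": [[0.5,0.3,0,0.1,0,0.5,-0.5],[0.5,0.5,0,0.1,0,0.5,-0.5],[0.5,0.5,0,0.1,0,0.5,-0.5]]}}

```text
time: 17.22
ee_pos: [0.5179, -0.3359, 0.2189]
tcp_rot: [[0.911, 0.139, 0.387], [0.128, -0.99, 0.054], [0.391, 0.001, -0.92]]
force: [-0.2, 1.2, -1.3]
opening: 0.0549
gripper_force: 86.3
```

```bash
cat > meas.py <<'E'
from h import *
s=snap('top');c=snap('scene');st=state();print(st['time'],np.round(st['ee_pos'],4),np.round(st['force'],1),st['opening'],np.round(st['joint_positions'],1))
p=np.array(st['ee_pos']);R=np.array(st['tcp_rot']); print('rot err',(Ro.from_matrix(R.T@RB).as_rotvec(degrees=True)).round(2))
h=root-p; print('root in board axes rel hole-underside (x up,y,n) mm',(np.array([xb,yb,nb])@(p+R@[.093,0,-.0183]-root)*1e3).round(1))
for n,S in (('top',s),('sc',c)):
    g=S['frame'].astype(int); m=((g.sum(-1)<200)&(g[...,2]>g[...,1]+6)&(g[...,2]>g[...,0]+12)).astype(np.uint8)
    ctr=proj(S,p+R@[.075,0,-.0343]); z=np.zeros_like(m); x0,y0=(ctr-30).astype(int); z[max(y0,0):y0+60,max(x0,0):x0+60]=m[max(y0,0):y0+60,max(x0,0):x0+60]
    k=cv2.findContours(z,0,1)[0]; k=max(k,key=cv2.contourArea); print(n,'area',cv2.contourArea(k),'rect',cv2.minAreaRect(k),cv2.approxPolyDP(k,2,True)[:,0].tolist())
    print('pred eye corners',[proj(S,p+R@[a,b,-.0343]).round(1).tolist() for a,b in((.110,.017),(.110,-.017),(.076,-.017),(.076,.017))],'hole',proj(S,p+R@[.093,0,-.0343]).round(1))
    cv2.imwrite(f'pics/{n}_m.png',S['frame'])
E
python3 meas.py; python3 -c "
from h import *
plan([(hang(.085),RB)])"
```

```text
17.3167 [ 0.518  -0.3358  0.2188] [ 0.2  0.7 -2. ] 0.055268492546938636 [  9.7  34.   47.8 110.2 -62.4  51.   11.5]
rot err [-0.2  -0.08  0.68]
root in board axes rel hole-underside (x up,y,n) mm [  6.1   7.3 129.8]
top area 489.0 rect ((439.6081848144531, 221.22576904296875), (42.51130676269531, 21.91485595703125), 84.95755004882812) [[427, 201], [433, 206], [438, 232], [430, 232], [430, 237], [435, 241], [446, 242], [452, 237], [451, 231], [446, 232], [444, 229], [443, 214], [446, 213], [446, 201]]
pred eye corners [[446.4, 199.5], [433.5, 200.9], [434.1, 213.8], [447.0, 212.4]] hole [440.3 206.7]
sc area 1587.0 rect ((181.0, 273.5), (66.84136962890625, 46.594810485839844), 56.3099365234375) [[159, 248], [162, 256], [151, 263], [153, 268], [156, 267], [156, 278], [162, 284], [171, 279], [185, 297], [196, 290], [199, 291], [177, 307], [190, 307], [209, 295], [210, 281], [209, 287], [201, 291], [199, 281], [184, 272], [200, 262], [198, 257], [190, 255], [189, 248], [185, 248], [188, 254], [186, 261], [178, 256], [174, 248]]
pred eye corners [[179.6, 290.8], [197.4, 279.8], [189.8, 273.4], [172.5, 283.9]] hole [184.8 281.9]
[-0.6, 0.6, 4.5] [-0.0, -0.0, 0.5] rows 1.1
  -> [ 0.5308 -0.3401  0.175 ]
```

Emit:
{"api": "arm_command", "payload": {"steps": [[0.5,-0.6,0.6,1,0,0,0.5],[0.5,-0.6,0.6,2.5,0,0,0.5],[0.5,-0.6,0.6,3.5,0,0,0.5],[0.5,-0.6,0.6,3.5,0,0,0.5],[0.5,-0.6,0.6,3.5,0,0,0.5]]}}

```text
time: 17.73
ee_pos: [0.5266, -0.3411, 0.1839]
tcp_rot: [[0.913, 0.131, 0.387], [0.12, -0.991, 0.054], [0.39, -0.003, -0.921]]
force: [0.0, -0.4, -1.2]
opening: 0.0554
gripper_force: 86.3
```

```bash
python3 meas.py; python3 -c "
from h import *
plan([(hang(.085),RB)])"
```

```text
17.8333 [ 0.5265 -0.3422  0.1846] [ 0.1 -0.4 -2.4] 0.05508405731591654 [ 16.3  34.7  37.  110.6 -62.6  44.2  11.6]
rot err [-0.09 -0.09  0.08]
root in board axes rel hole-underside (x up,y,n) mm [-0.2 -1.1 95.5]
top area 463.0 rect ((438.5772705078125, 220.85269165039062), (40.96175003051758, 21.079898834228516), 86.72950744628906) [[427, 201], [432, 205], [432, 214], [435, 217], [433, 231], [437, 232], [429, 232], [429, 238], [434, 241], [445, 241], [450, 236], [449, 231], [444, 230], [442, 226], [444, 201]]
pred eye corners [[445.7, 200.0], [433.1, 201.3], [433.6, 213.9], [446.2, 212.6]] hole [439.6 207. ]
sc area 1527.5 rect ((184.9000244140625, 283.79998779296875), (55.90169906616211, 52.771202087402344), 63.43495178222656) [[162, 264], [165, 271], [154, 279], [164, 298], [167, 299], [174, 294], [178, 298], [180, 305], [170, 311], [173, 318], [185, 310], [189, 313], [204, 303], [203, 299], [209, 295], [208, 291], [212, 288], [212, 279], [208, 281], [210, 286], [205, 290], [191, 292], [187, 287], [201, 277], [201, 273], [192, 268], [193, 264], [188, 264], [188, 277], [177, 264]]
pred eye corners [[182.1, 307.5], [199.5, 296.5], [192.2, 289.6], [175.2, 300.1]] hole [187.3 298.3]
[0.0, -0.1, 1.0] [-0.0, -0.0, 0.0] rows 0.2
  -> [ 0.5302 -0.3407  0.1754]
```

```bash
cat > edge.py <<'E'
from h import *
def run(S,p,R):
    g=S['frame'].astype(float); f=g[...,2]-g[...,0]
    for a in np.arange(.052,.1101,.006):
        w=.011 if a<.074 else .017
        q=[proj(S,p+R@[a,k,-.0343]) for k in(-w,w)]  # image left(-?)...
        v=int(round((q[0][1]+q[1][1])/2)); xs=sorted([q[0][0],q[1][0]]); xc=sum(xs)/2
        r=f[v,int(xc)-14:int(xc)+15]; t=(np.median(r[:4])+f[v,int(round(xc))+ (0 if a<.08 else 4)])/2
        i=np.where(r>8)[0]+int(xc)-14
        print(round(a,3),v,'pred',np.round(xs,1),'seen',i.min()-.5 if len(i) else None,i.max()+.5 if len(i) else None)
if __name__=='__main__':
    s=snap('top'); st=state(); run(s,np.array(st['ee_pos']),np.array(st['tcp_rot']))
    u=445; print((s['frame'].astype(int)[192:210,436:448:3,2]-s['frame'].astype(int)[192:210,436:448:3,0]).T)
E
python3 edge.py
```

```text
0.052 222 pred [436.3 444.3] seen 434.5 454.5
0.058 220 pred [436.2 444.3] seen 434.5 454.5
0.064 218 pred [436.1 444.2] seen 434.5 454.5
0.07 215 pred [436.  444.1] seen 434.5 454.5
0.076 213 pred [433.7 446.2] seen 431.5 453.5
0.082 211 pred [433.6 446.2] seen 432.5 453.5
0.088 209 pred [433.5 446.1] seen 431.5 453.5
0.094 207 pred [433.4 446. ] seen 431.5 453.5
0.1 204 pred [433.3 445.9] seen 428.5 453.5
0.106 202 pred [433.2 445.8] seen 426.5 453.5
[[-34 -34 -35 -35 -34 -35 -35 -35 -41   9  50  38  38  41  44   2   3  18]
 [-34 -34 -35 -34 -34 -34 -34 -37 -45  53  40  37  43   4 -46 -41 -43 -24]
 [-45 -45 -45 -44 -43 -40 -40 -46 -22  56  37  37  38  40  35  33  32  40]
 [ 53  53  47  51  50  50  48  49  51  47  37  37  34  68  52  49  49  49]]
```

Measured top-view edges and the hole at (439,207) match the prediction once the visible side face is allowed for. I'll start lowering onto the peg.

Emit:
{"api": "arm_command", "payload": {"steps": [[0.5,0,-0.1,0.7,0,0,0],[0.5,0,-0.1,1.3,0,0,0],[0.5,0,-0.1,1.7,0,0,0],[0.5,0,-0.1,1.9,0,0,0],[0.5,0,-0.1,1.9,0,0,0]]}}

```text
time: 18.3
ee_pos: [0.5336, -0.3402, 0.1665]
tcp_rot: [[0.913, 0.129, 0.387], [0.118, -0.992, 0.052], [0.391, -0.002, -0.92]]
force: [0.3, -0.5, -0.1]
opening: 0.0552
gripper_force: 86.3
```

```bash
python3 meas.py | grep -v -e area -e pred; python3 -c "
from h import *
plan([(hang(.073),RB)])"
```

```text
18.4 [ 0.5335 -0.3405  0.1668] [ 0.8 -0.3 -2.3] 0.055389592825922464 [ 19.3  35.3  31.4 110.9 -62.6  40.4  11.4]
rot err [-0.11 -0.1   0.02]
root in board axes rel hole-underside (x up,y,n) mm [-0.5 -0.4 76.3]
[0.0, -0.0, 0.3] [-0.0, -0.0, 0.0] rows 0.1
  -> [ 0.5347 -0.3404  0.1641]
```

Now I'll go down slowly over the peg tip and read the force.

Emit:
{"api": "arm_command", "payload": {"steps": [[0.5,0,0,0.4,0,0,0],[0.5,0,0,0.7,0,0,0],[0.5,0,0,1,0,0,0],[0.5,0,0,1.2,0,0,0],[0.5,0,0,1.2,0,0,0]]}}

```text
time: 18.82
ee_pos: [0.5389, -0.3397, 0.1555]
tcp_rot: [[0.912, 0.129, 0.388], [0.118, -0.992, 0.052], [0.392, -0.002, -0.92]]
force: [2.6, -0.3, -0.3]
opening: 0.0552
gripper_force: 86.4
```

```bash
python3 meas.py | grep -v -e area -e pred; python3 -c "
from h import *
s=state(); print(nb@s['force'],xb@s['force'],np.round(s['torque'],2))"
```

```text
18.9167 [ 0.5388 -0.3398  0.1558] [ 2.   0.  -1.9] 0.0548759436618472 [ 21.1  35.8  27.9 110.9 -62.7  38.2  11.3]
rot err [-0.12 -0.15  0.03]
root in board axes rel hole-underside (x up,y,n) mm [ 0.1 -0.4 64.2]
-2.5214644062454705 1.1189259358287633 [-0.18  0.04 -0.1 ]
```

Emit:
{"api": "arm_command", "payload": {"steps": [[0.5,0.1,0,0.4,0,0,0],[0.5,0.1,0,0.8,0,0,0],[0.5,0.1,0,1.2,0,0,0],[0.5,0.1,0,1.5,0,0,0],[0.5,0.1,0,1.5,0,0,0]]}}

```text
time: 19.33
ee_pos: [0.5452, -0.3384, 0.1414]
tcp_rot: [[0.913, 0.129, 0.387], [0.118, -0.992, 0.053], [0.391, -0.003, -0.92]]
force: [1.4, 0.9, -1.3]
opening: 0.0552
gripper_force: 86.4
```

```bash
python3 meas.py | grep -v -e area -e pred; python3 -c "
from h import *
s=state(); print(nb@s['force'],xb@s['force'],yb@s['force'],np.round(s['torque'],2))
s=snap('top');c=snap('scene');a=s['frame'][180:260,395:475];b=c['frame'][260:360,140:240]
cv2.imwrite('pics/p10.png',np.hstack([cv2.resize(a,(400,400),interpolation=cv2.INTER_CUBIC),cv2.resize(b,(400,400),interpolation=cv2.INTER_CUBIC)]))"
```

```text
19.4333 [ 0.545  -0.3385  0.1419] [ 1.6  1.1 -1.6] 0.055494704676744756 [ 23.1  36.6  24.1 110.8 -62.6  35.6  11.2]
rot err [-0.17 -0.1   0.03]
root in board axes rel hole-underside (x up,y,n) mm [ 0.5  0.1 48.8]
-2.179910165576766 0.9527459159777282 0.917197763469932 [-0.09  0.36 -0.03]
```

The underside is 21 mm below the peg tip with no resistance, so the peg is through the hole. I'll continue down.

Emit:
{"api": "arm_command", "payload": {"steps": [[0.5,0,0,0.5,0,0,0],[0.5,0,0,1.1,0,0,0],[0.5,0,0,1.7,0,0,0],[0.5,0,0,2,0,0,0],[0.5,0,0,2,0,0,0]]}}

```text
time: 19.95
ee_pos: [0.5528, -0.3375, 0.1231]
tcp_rot: [[0.913, 0.129, 0.387], [0.118, -0.992, 0.053], [0.391, -0.003, -0.92]]
force: [1.0, -0.9, -1.8]
opening: 0.055
gripper_force: 86.3
```

Emit:
{"api": "arm_command", "payload": {"steps": [[0.5,0,0,0.4,0,0,0],[0.5,0,0,0.8,0,0,0],[0.5,0,0,1.2,0,0,0],[0.5,0,0,1.5,0,0,0],[0.5,0,0,1.5,0,0,0]]}}

```text
time: 20.37
ee_pos: [0.5587, -0.3366, 0.1093]
tcp_rot: [[0.913, 0.129, 0.387], [0.118, -0.992, 0.053], [0.391, -0.003, -0.92]]
force: [-0.2, 0.4, -1.3]
opening: 0.055
gripper_force: 86.3
```

```bash
python3 meas.py | grep -v -e area -e pred; python3 -c "
from h import *
s=state(); print(nb@s['force'],xb@s['force'],yb@s['force'],np.round(s['torque'],2))"
```

```text
20.4667 [ 0.5585 -0.3367  0.1098] [ 0.9  0.2 -1.5] 0.05509030530376067 [ 27.8  38.9  15.4 110.4 -62.6  29.6  11.2]
rot err [-0.16 -0.1   0.03]
root in board axes rel hole-underside (x up,y,n) mm [ 0.5  0.1 13.8]
-1.7152893448720472 0.2807858225206724 0.09740538474188025 [-0.1   0.51 -0.  ]
```

Emit:
{"api": "arm_command", "payload": {"steps": [[0.5,0,0,0.3,0,0,0],[0.5,0,0,0.6,0,0,0],[0.5,0,0,0.9,0,0,0],[0.5,0,0,1,0,0,0],[0.5,0,0,1,0,0,0]]}}

```text
time: 20.88
ee_pos: [0.5625, -0.3361, 0.1003]
tcp_rot: [[0.913, 0.129, 0.387], [0.118, -0.992, 0.053], [0.391, -0.003, -0.92]]
force: [-0.1, 0.8, -1.7]
opening: 0.0554
gripper_force: 86.3
```

Emit:
{"api": "arm_command", "payload": {"steps": [[0.5,0,0,0.1,0,0,0],[0.5,0,0,0.2,0,0,0],[0.5,0,0,0.2,0,0,0]]}}

```text
time: 21.13
ee_pos: [0.5632, -0.3362, 0.0987]
tcp_rot: [[0.913, 0.129, 0.387], [0.118, -0.992, 0.052], [0.391, -0.002, -0.92]]
force: [0.4, 0.2, -2.2]
opening: 0.055
gripper_force: 86.3
```

```bash
python3 meas.py | grep -v -e area -e pred; python3 -c "
from h import *
s=state(); print(nb@s['force'],xb@s['force'],yb@s['force'],np.round(s['torque'],2))"
```

```text
21.2333 [ 0.5631 -0.3362  0.0988] [-0.5 -0.6 -2. ] 0.05505557687641555 [ 29.2  39.8  12.8 110.2 -62.6  27.6  11.3]
rot err [-0.14 -0.09  0.03]
root in board axes rel hole-underside (x up,y,n) mm [0.5 0.1 2. ]
-1.6365793144786647 -1.305259654815637 -0.5657231589784281 [-0.08  0.61 -0.  ]
```

Emit:
{"api": "arm_command", "payload": {"steps": [[0.5,0,0,0.1,0,0,0],[0.5,0,0,0.1,0,0,0],[0.5,0,0,0.2,0,0,0],[0.5,0,0,0.2,0,0,0]]}}

```text
time: 21.57
ee_pos: [0.5639, -0.3361, 0.0971]
tcp_rot: [[0.913, 0.129, 0.388], [0.118, -0.992, 0.052], [0.391, -0.002, -0.92]]
force: [-1.0, -0.1, -0.8]
opening: 0.0554
gripper_force: 86.4
```

Emit:
{"api": "arm_command", "payload": {"steps": [[0.5,0,0,0.1,0,0,0],[0.5,0,0,0.1,0,0,0],[0.5,0,0,0.1,0,0,0]]}}

```text
time: 21.82
ee_pos: [0.564, -0.3362, 0.097]
tcp_rot: [[0.912, 0.129, 0.388], [0.118, -0.992, 0.053], [0.392, -0.002, -0.92]]
force: [-5.3, 1.1, 7.0]
opening: 0.0551
gripper_force: 87.4
```

Emit:
{"api": "arm_command", "payload": {"steps": [[0.5,0,0,0.1,0,0,0],[0.5,0,0,0.1,0,0,0],[0.5,0,0,0.1,0,0,0]]}}

```text
time: 22.07
ee_pos: [0.5641, -0.3362, 0.0969]
tcp_rot: [[0.912, 0.129, 0.389], [0.118, -0.992, 0.053], [0.392, -0.002, -0.92]]
force: [-8.8, 1.8, 14.1]
opening: 0.0549
gripper_force: 88.3
```

The mould is pressed flat (about 16 N along the normal at n≈0). I'll ease off, release and retreat along the peg direction.

Emit:
{"api": "arm_command", "payload": {"steps": [[0.5,0,0,-0.1,0,0,0],[0.5,0,0,-0.2,0,0,0],[0.68,0,0,-0.2,0,0,0],[0.75,0,0,-0.2,0,0,0],[0.75,0,0,-0.2,0,0,0]], "newtons": 40}}

```text
time: 22.48
ee_pos: [0.5643, -0.3361, 0.097]
tcp_rot: [[0.913, 0.129, 0.388], [0.118, -0.992, 0.052], [0.391, -0.002, -0.92]]
force: [0.8, 0.0, 0.2]
opening: 0.0642
gripper_force: 0.0
```

Emit:
{"api": "arm_command", "payload": {"steps": [[0.75,0,0,0,0,0,0],[0.75,0,0,-1,0,0,0],[0.75,0,0,-3,0,0,0],[0.75,0,0,-6,0,0,0],[0.75,0,0,-9,0,0,0]]}}

```text
time: 22.9
ee_pos: [0.528, -0.3405, 0.1806]
tcp_rot: [[0.913, 0.129, 0.386], [0.118, -0.992, 0.053], [0.39, -0.003, -0.921]]
force: [0.6, 0.4, 1.2]
opening: 0.0643
gripper_force: 0.0
```

Emit:
{"api": "arm_command", "payload": {"steps": [[0.75,-4,0,-4,0,0,0],[0.75,-8,0,-7,0,0,0],[0.75,-12,0,-7,0,0,0],[0.75,-14,0,-7,0,0,0],[0.75,-14,0,-7,0,0,0]]}}

```text
time: 23.32
ee_pos: [0.3658, -0.3633, 0.189]
tcp_rot: [[0.916, 0.118, 0.384], [0.108, -0.993, 0.048], [0.387, -0.002, -0.922]]
force: [0.0, 0.2, -0.5]
opening: 0.0638
gripper_force: 0.0
```

```bash
python3 - <<'E'
from h import *
s=snap('top');c=snap('scene');st=state();print(st['time'],np.round(st['ee_pos'],4),np.round(st['force'],1),np.round(st['joint_positions'],1))
a=s['frame'][175:270,345:460];b=c['frame'][240:400,160:320]
cv2.imwrite('pics/p11.png',np.hstack([cv2.resize(a,(420,347),interpolation=cv2.INTER_CUBIC),cv2.resize(b,(347,347),interpolation=cv2.INTER_CUBIC)]))
E
```

```text
23.4167 [ 0.3727 -0.3619  0.1901] [0.9 0.2 0.4] [ 41.   25.   20.  121.9 -53.7  37.3  20.4]
```

View pics/p11.png

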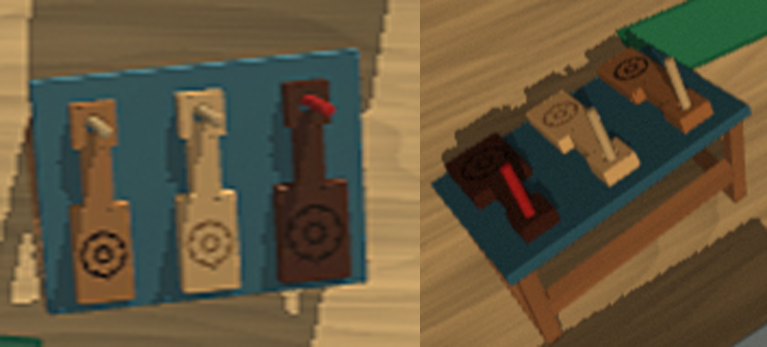

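The picture shows the dark mould on the red peg, which stands through its eye at crop (315,103). Its head is at (313,230), flat and parallel to the untouched neighbours, and the gripper is clear. Handing in.

```bash
python3 -c "
from h import *
print(ticket.finish_job())"
```

```text
the job is handed in; nothing more can be done
None
```

The dark mould was laid on the mat, regripped by its head and hung flat and straight on the free red peg; the job was handed in at about 23.4 s, with no verdict returned.

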